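# Clear the glaze jars, set the bisque cup on the banding wheel, return the jars

### The job

First clear all three glaze jars off the white rack board and stand them upright on the grey slab. Then take the upside-down terracotta cup from behind them and set it, still upside down, in the middle of the banding wheel, inside the dark circle. Finally put each jar back upright on the middle of the disc of its own colour, and leave everything standing.

Things in the scene. Friction and masses are not known exactly. Their poses are not given: they have to be found in the camera images.
- jar_blue: Loose upright glaze jar with a blue lid and a blue band on its white side: a plain cylinder 52 mm in diameter and 105 mm tall, about 0.17 to 0.34 kg. Origin: centre of its underside; z up its axis. It starts on the blue disc. Grip it across its diameter near the top.
- jar_yellow: Loose upright glaze jar with a yellow lid and a yellow band on its white side: a plain cylinder 52 mm in diameter and 105 mm tall, about 0.17 to 0.34 kg. Origin: centre of its underside; z up its axis. It starts on the yellow disc. Grip it across its diameter near the top.
- jar_green: Loose upright glaze jar with a green lid and a green band on its white side: a plain cylinder 52 mm in diameter and 105 mm tall, about 0.17 to 0.34 kg. Origin: centre of its underside; z up its axis. It starts on the green disc. Grip it across its diameter near the top.
- disc_blue: Flat round blue disc, 70 mm in diameter and 3 mm thick, fixed on the white rack board (10 mm thick): the home of the blue jar, which at the start covers its middle. Origin: centre of its underside (10 mm above the bench); jars stand 3 mm above the origin. The three discs lie left, right and robot-side of the cup, 68 mm from it; which is which changes.
- disc_yellow: Flat round yellow disc, 70 mm in diameter and 3 mm thick, fixed on the white rack board (10 mm thick): the home of the yellow jar, which at the start covers its middle. Origin: centre of its underside (10 mm above the bench); jars stand 3 mm above the origin. The three discs lie left, right and robot-side of the cup, 68 mm from it; which is which changes.
- disc_green: Flat round green disc, 70 mm in diameter and 3 mm thick, fixed on the white rack board (10 mm thick): the home of the green jar, which at the start covers its middle. Origin: centre of its underside (10 mm above the bench); jars stand 3 mm above the origin. The three discs lie left, right and robot-side of the cup, 68 mm from it; which is which changes.
- cup: Loose terracotta cup standing upside down on the white board between the three jars: closed top with a shallow foot ring, 57 to 58 mm in diameter over its lower 40 mm, 51 mm tall in all, about 0.09 to 0.18 kg. Origin: centre of its underside (its rim); z up. Behind it the board has a 45 mm high lip, 51 mm from the cup's axis; two loose grey posts 28 mm tall stand at its front corners.
- slab: Flat grey slab, fixed on the bench to one side (left or right), 260 mm (its x) by 120 mm (its y), 8 mm thick: the side area for the jars, with room for three in a row along its x. Origin: centre of its underside; its top is 8 mm above.
- wheel: Banding wheel (small decorating turntable), fixed and locked so that it does not turn, on the other side from the slab: round aluminium head 180 mm in diameter, top 58 mm above the bench, with a thin dark circle 82 mm in diameter marking its middle. Origin: on its axis, at bench level, 58 mm below the top.

How it is judged:
By the outcome, as a careful person would: the job done as asked, in the order asked, and still so for the second after the job is handed in, with the robot touching nothing.
It also fails if it takes over 141 s, if anything falls off the work surface, if the arm or the gripper's body presses on something with over 40 N, if the wrist force passes 120 N, or if a joint passes its speed limit or range.

### The arm

A 7-joint arm with a two-finger parallel gripper is mounted at the origin on the work surface. World frame = base frame: x ahead of the robot, y to its left, z up, the work surface at z = 0. Lengths are in mm, angles in rad, forces in N, time in s.
With the tool pointing down it reaches from about 425 to 875 mm from the base axis. Payload 8.4 kg.
Tool frame: the origin (TCP) lies midway between the tips of the shut fingers; the grasp point (between the pads) lies 19 mm behind it; z points along the fingers, y is the direction in which the jaws open and shut (so a half turn about z gives the same grasp; the last joint's range is limited). The gripper opens to 85 mm and grips with 20 to 120 N. Pads are 22 mm wide; open, the fingers measure 114 mm over their backs; the gripper's body (76 mm by 85 mm) begins 54 mm behind the grasp point. The pads swing forward as they close: fully open they stand 13 mm farther back than shut.
Start: joints at [1.231, 0.333, 0.04, 1.465, -0.013, 1.343, -0.059], TCP at [154.991, -631.222, 231.308] pointing down, gripper open.
Joint ranges: [-2.58, 2.58], [-0.38, 2.09], [-1.3, 1.39], [0.25, 2.4], [-1.5, 4.64], [0.08, 2.09], [-2.65, 2.65]. Speed limits (rad/s): [2.22, 2.22, 2.79, 2.79, 3.14, 3.14, 3.14].

### API

Orientations are given as a unit quaternion [x, y, z, w].
In Python, from plant import arm gives the robot as it stands.
- The arm moves only by the tool apply_moves, never from a script. Its arguments are lists of equal length, an entry for each row: "delta_pos": the shift along the tool's x, y, z in mm, a list of three; "twist": the turn, a rotation vector about the tool's x, y, z in degrees, a list of three; "claw": the closure, from 0 (fully open) to 1 (shut). A call has 1 to 10 rows; each row is the pose to reach, as a shift and turn from the pose measured when the call began, along the tool's axes at that moment; what a row does not reach only later rows make up. A row lasts 1/8 s, in which the tool goes at most 62.5 mm and 10.7 degrees, less where a joint would pass 70% of its speed; a pose out of reach is approached as far as the arm can. A call with a gripper value outside its range is refused whole. The fingers move at their own pace and stop on an object; "squeeze" is the grip in N (left out, the last holds). Time passes only in rows, so rows that repeat a pose let the fingers close. It gives the time, the measured TCP pose, the force and the opening at its end, in the units of the state.
- arm.get_obs(): the state, without advancing time (a new reading comes with each control period).
- arm.camera(name): name is "side" or "top"; returns (picture, depth): 480x640x3 uint8, red, green, blue; 480x640 float32, mm along the optical axis (not along the pixel's ray), 0 where there is no reading.
- arm.camera_params(name): a dict with "fx", "fy", "cx", "cy" (pixels), "dist" ([k1, k2, p1, p2, k3] as OpenCV has them; the pictures are not rectified), "position" and "rotation" of the camera in the world. Camera axes: x right, y up, looking along -z (the intrinsics and any distortion apply to the point x, -y, -z); pixel columns grow to the right and rows downward; lengths in mm; the calibration is good to about 2 mm. A picture is of the moment at which its call begins. camera_params takes no time and is no camera call.
- arm.hand_in(): hands the job in, once; it reports no verdict.
The state is a dict: "t": time; "joints": joint angles; "dq": joint speeds; "effort": joint torques, N m; "eef_pos": TCP position; "tcp_rot": TCP orientation; "ft_force": force on the tool from outside, world axes, zero at the start; "wrist_torque": the same for the moment, N m; "grip_width": finger opening in mm.
Only numpy, scipy, OpenCV 4.12 (cv2) and the standard library are available. Lean on these libraries where they do the work, as an engineer would, in place of code of your own. Each camera call takes 0.05 s, during which the arm holds its last target.

## Working session

There is one attempt and no reset: what is moved stays moved. The work goes in short steps, Python scripts to look and compute and a tool call to move; the robot and the scene stay as the last step left them, time stands still between calls to the robot, and variables do not carry over. Pictures are saved under pics/ and viewed, and the job is handed in when it is done.

Besides the shell and the picture viewer there is one more tool, called after "Emit:" as name(argument=value, ...), one argument or row to a line, values as JSON. apply_moves: Moves the arm, as the interface text tells. Its arguments: {"type":"object","properties":{"delta_pos":{"type":"array","items":{"type":"array","items":{"type":"number"}}},"twist":{"type":"array","items":{"type":"array","items":{"type":"number"}}},"claw":{"type":"array","items":{"type":"number"}},"squeeze":{"type":"number"}},"required":["delta_pos","twist","claw"]}

```bash
ls; mkdir -p pics
python3 - <<'E'
from plant import arm
import cv2,numpy as np
o=arm.get_obs()
for k,v in o.items(): print(k,np.round(v,3))
for n in ("top","side"):
    p,d=arm.camera(n); cv2.imwrite(f"pics/{n}0.png",p[:,:,::-1]); np.save(f"pics/{n}0.npy",d)
    print(n,arm.camera_params(n))
E
```

```text
pics
t 0.0
joints [ 1.231  0.334  0.04   1.466 -0.013  1.343 -0.059]
dq [ 0.002  0.001  0.     0.    -0.    -0.001  0.   ]
effort [ 1.0000e-03 -6.5854e+01  1.3660e+00 -4.0556e+01  1.7000e-02  1.3000e-02
 -0.0000e+00]
eef_pos [ 154.871 -630.819  230.413]
tcp_rot [ 0.993  0.12  -0.    -0.001]
ft_force [0.313 0.13  0.234]
wrist_torque [-0.023  0.016  0.064]
grip_width 85.48
top {'fx': 436.3855024642485, 'fy': 436.3855024642485, 'cx': 327.50296351328734, 'cy': 232.72853503699096, 'dist': array([-0.10353305,  0.        ,  0.        ,  0.        ,  0.        ]), 'position': array([429.65380642,  -7.91104114, 709.91546993]), 'rotation': array([ 0.05544028, -0.05911888, -0.69515579,  0.71427569])}
side {'fx': 526.4251681495132, 'fy': 526.4251681495132, 'cx': 313.4284620662556, 'cy': 241.9439938072582, 'dist': array([0.03271049, 0.        , 0.        , 0.        , 0.        ]), 'position': array([362.42343073, 612.30471031, 801.34923476]), 'rotation': array([-0.05827438,  0.33800523,  0.92949272, -0.13564602])}
```

View pics/top0.png

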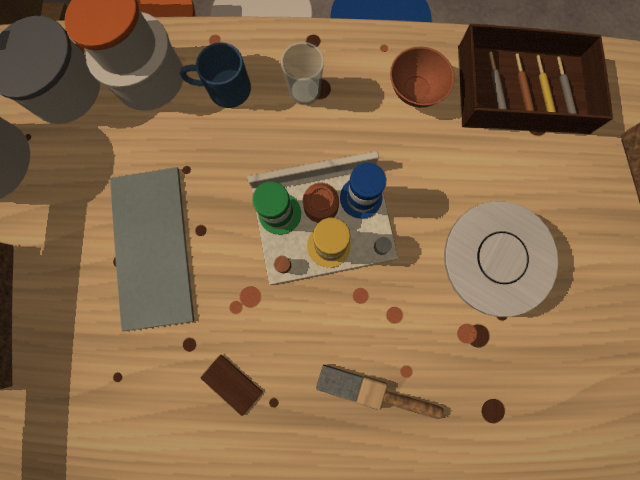

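View pics/side0.png

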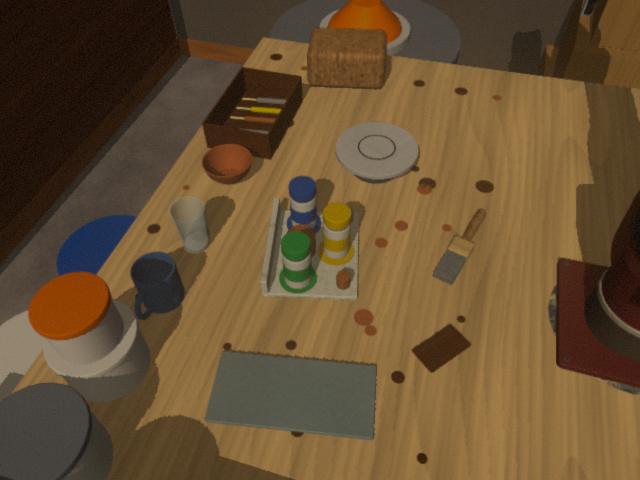

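The top picture shows the board with green (275,200), blue (365,185) and yellow (331,235) jars and the cup at (320,202). Posts stand at (283,265) and (383,245), the slab is left at (152,250), and the wheel is at (502,258).

```bash
cat > h.py <<'E'
import numpy as np,cv2
from scipy.spatial.transform import Rotation as R
from plant import arm
def rays(n,px):
    c=arm.camera_params(n);K=np.array([[c['fx'],0,c['cx']],[0,c['fy'],c['cy']],[0,0,1]])
    u=cv2.undistortPoints(np.asarray(px,float).reshape(-1,1,2),K,c['dist'])[:,0]
    d=np.c_[u[:,0],-u[:,1],-np.ones(len(u))]
    return c['position'],R.from_quat(c['rotation']).apply(d)
def plane(n,px,z):
    o,d=rays(n,px); return o+d*((z-o[2])/d[:,2])[:,None]
def cloud(n,D):
    yy,xx=np.mgrid[:480,:640]; o,d=rays(n,np.c_[xx.ravel(),yy.ravel()])
    return (o+d*D.ravel()[:,None]).reshape(480,640,3)
def hsv(p): return cv2.cvtColor(p,cv2.COLOR_RGB2HSV)
RNG={'blue':((105,120,60),(125,255,255)),'yellow':((20,120,80),(32,255,255)),'green':((50,100,50),(85,255,255)),'terra':((0,90,50),(14,255,255))}
def mask(p,c): return cv2.inRange(hsv(p),*map(np.array,RNG[c]))>0
def circ(pts):  # min enclosing circle of xy of mask contour
    (x,y),r=cv2.minEnclosingCircle(pts[:,:2].astype(np.float32)); return x,y,r
def tops(n,p,D,z,colours,tol=7):
    """top faces: depth within tol of z, of colour; outline on plane z -> min circle"""
    C=cloud(n,D); out={}
    for c in colours:
        m=(mask(p,c)&(abs(C[:,:,2]-z)<tol)&(D>0)).astype(np.uint8)
        m=cv2.morphologyEx(m,cv2.MORPH_OPEN,np.ones((3,3)))
        k,l,s,_=cv2.connectedComponentsWithStats(m)
        if k<2: out[c]=None; continue
        i=1+np.argmax(s[1:,4]); v,u=np.nonzero(l==i)
        P=plane(n,np.c_[u,v],z); out[c]=(np.round(circ(P),1),np.round(P.mean(0)[:2],1),len(u),np.median(C[v,u,2]).round(1))
    return out
E
python3 - <<'E'
from h import *
P={};DD={}
for n in('top','side'):
    p=cv2.imread(f'pics/{n}0.png')[:,:,::-1].copy();D=np.load(f'pics/{n}0.npy')
    C=cloud(n,D)
    if n=='top':
        for q in [(152,250),(502,258),(331,235),(300,350),(320,202),(383,245),(283,262),(315,165)]: print(q,C[q[1],q[0]].round(1))
    print(n,'lids',tops(n,p,D,118,['blue','yellow','green']))
    print(n,'cup',tops(n,p,D,61,['terra'],8))
    # wheel head
    m=(abs(C[:,:,2]-58)<6)&(C[:,:,1]<-150)&(C[:,:,0]<550)
    m=cv2.morphologyEx(m.astype(np.uint8),cv2.MORPH_OPEN,np.ones((5,5)))
    v,u=np.nonzero(m);Q=plane(n,np.c_[u,v],58);print('wheel',circ(Q),Q.mean(0))
    # slab
    m=(hsv(p)[:,:,1]<75)&(abs(C[:,:,2]-8)<8)&(C[:,:,1]>100)&(C[:,:,0]<520)
    m=cv2.morphologyEx(m.astype(np.uint8),cv2.MORPH_OPEN,np.ones((5,5)))
    k,l,s,_=cv2.connectedComponentsWithStats(m);i=1+np.argmax(s[1:,4]);v,u=np.nonzero(l==i)
    Q=plane(n,np.c_[u,v],8);r=cv2.minAreaRect(Q[:,:2].astype(np.float32));print('slab',r)
E
```

```text
(152, 250) [507.7 276.9   9.3]
(502, 258) [ 504.4 -277.4   59.3]
(331, 235) [523.8 -14.6 116.1]
(300, 350) [ 3.557e+02  2.870e+01 -2.000e-01]
(320, 202) [584.2   2.9  56. ]
(383, 245) [522.5 -96.7  39.4]
(283, 262) [492.   57.6  37.3]
(315, 165) [646.6  12.8  46. ]
top lids {'blue': (array([603.5, -63.7,  25.4]), array([603.7, -63.7]), 949, np.float64(118.3)), 'yellow': (array([523.2, -14.7,  25.8]), array([522.7, -14.6]), 1054, np.float64(118.3)), 'green': (array([572.5,  71.8,  25.7]), array([572.3,  71.5]), 1006, np.float64(118.3))}
top cup {'terra': (array([587.4,   2.3,  25.2]), array([587.6,   2.1]), 771, np.float64(57.3))}
wheel (504.7673645019531, -278.1247863769531, 90.35172271728516) [ 489.30893822 -276.49057385   58.        ]
slab ((457.4500732421875, 271.8872375488281), (146.2824249267578, 120.03192901611328), 10.122764587402344)
side lids {'blue': (array([598.9, -39.7,   5.5]), array([598.9, -39.7]), 16, np.float64(115.6)), 'yellow': (array([521.1, -12. ,  27.6]), array([521.3, -11.5]), 515, np.float64(118.2)), 'green': (array([571. ,  75.7,  26.4]), array([570.4,  75.6]), 539, np.float64(117.9))}
side cup {'terra': (array([591.6,  -7.5,  14.5]), array([591.4,  -8.8]), 80, np.float64(58.6))}
wheel (235.85818481445312, -651.0419311523438, 550.9934692382812) [ 484.57487218 -279.08849983   58.        ]
slab ((456.38189697265625, 274.31890869140625), (147.26858520507812, 120.13761138916016), 10.44360065460205)
```

Run:
```python
from h import *
for n,q in(('top',(502,258)),('side',(377,148))):
    p=cv2.imread(f'pics/{n}0.png')[:,:,::-1].copy();D=np.load(f'pics/{n}0.npy'); C=cloud(n,D)
    h=hsv(p); seed=(152,250) if n=='top' else (290,392)
    print('slab hsv',h[seed[1],seed[0]],'wood',h[350,300])
    m=(((h[:,:,0]>28)&(h[:,:,0]<110)&(h[:,:,2]>50))&(abs(C[:,:,2]-8)<10)&(C[:,:,1]>150)).astype(np.uint8)
    m=cv2.morphologyEx(m,cv2.MORPH_OPEN,np.ones((5,5)))
    k,l,s,_=cv2.connectedComponentsWithStats(m);i=l[seed[1],seed[0]];v,u=np.nonzero(l==i)
    Q=plane(n,np.c_[u,v],8);print(i,len(u),cv2.minAreaRect(Q[:,:2].astype(np.float32)))
    # dark circle
    m=((h[:,:,2]<70)&(abs(C[:,:,2]-58)<8)).astype(np.uint8)
    yy,xx=np.mgrid[:480,:640]; m[np.hypot(xx-q[0],yy-q[1])>38]=0
    k,l,s,_=cv2.connectedComponentsWithStats(m,connectivity=8);i=1+np.argmax(s[1:,4]);v,u=np.nonzero(l==i)
    Q=plane(n,np.c_[u,v],58);print('circle',len(u),circ(Q),cv2.fitEllipse(Q[:,:2].astype(np.float32)))
```

```text
slab hsv [ 26  38 108] wood [ 15 124 173]
0 307200 ((574.5510864257812, 5.2872314453125), (892.3198852539062, 1291.3819580078125), 1.637306571006775)
circle 201 (505.8310241699219, -279.1866455078125, 40.731510162353516) ((505.74176025390625, -279.3643798828125), (78.82168579101562, 79.29672241210938), 12.032371520996094)
slab hsv [37 38 88] wood [ 18 134 146]
0 305491 ((668.197265625, -289.11456298828125), (1995.86279296875, 1452.9271240234375), 15.827062606811523)Traceback (most recent call last):
  File "<stdin>", line 14, in <module>
cv2.error: OpenCV(4.12.0) /io/opencv/modules/imgproc/src/shapedescr.cpp:361: error: (-201:Incorrect size of input array) There should be at least 5 points to fit the ellipse in function 'fitEllipseNoDirect'
```

Run:
```python
from h import *
for n in('top','side'):
    p=cv2.imread(f'pics/{n}0.png')[:,:,::-1].copy();D=np.load(f'pics/{n}0.npy'); C=cloud(n,D)
    h=hsv(p); seed=(152,250) if n=='top' else (290,392)
    m=((h[:,:,1]<75)&(abs(C[:,:,2]-8)<6)&(C[:,:,1]>120)).astype(np.uint8)
    m=cv2.morphologyEx(m,cv2.MORPH_OPEN,np.ones((5,5)))
    k,l,s,_=cv2.connectedComponentsWithStats(m);i=l[seed[1],seed[0]];v,u=np.nonzero(l==i)
    Q=plane(n,np.c_[u,v],8);r=cv2.minAreaRect(Q[:,:2].astype(np.float32));print(len(u),r,cv2.boxPoints(r).round())
    h3=(h[:,:,2]<90)&(abs(C[:,:,2]-58)<8); 
o=arm.get_obs(); r=R.from_quat(o['tcp_rot']); print(r.as_matrix().round(3))
for nm,t in dict(yellow=[523,-14.5,200],).items(): print(nm,r.inv().apply(np.array(t)-o['eef_pos']).round(1))
```

```text
10816 ((512.5726318359375, 281.9476013183594), (258.2979431152344, 119.9642105102539), 10.244396209716797) [[375. 318.]
 [396. 200.]
 [650. 246.]
 [629. 364.]]
11605 ((510.5411071777344, 284.2700500488281), (257.3071594238281, 119.95040130615234), 10.366959571838379) [[373. 320.]
 [395. 202.]
 [648. 248.]
 [626. 366.]]
[[ 0.971  0.238 -0.   ]
 [ 0.238 -0.971  0.001]
 [-0.    -0.001 -1.   ]]
yellow [ 504.5 -510.8   31.2]
```

Emit:
apply_moves(
  delta_pos=[
    [60,-61,2],
    [120,-122,4],
    [168,-170,8],
    [210,-213,10],
    [252,-255,12],
    [294,-298,14],
    [336,-340,16],
    [378,-383,18],
    [420,-425,20],
    [462,-468,20],
  ],
  twist=[
    [0,0,0],
    [0,0,0],
    [0,0,0],
    [0,0,0],
    [0,0,0],
    [0,0,0],
    [0,0,0],
    [0,0,0],
    [0,0,0],
    [0,0,0],
  ],
  claw=[0,0,0,0,0,0,0,0,0,0],
  squeeze=50,
)

```text
t: 1.35
eef_pos: [475.5, -93.0, 211.4]
tcp_rot: [0.993, 0.12, -0.0, -0.001]
ft_force: [1.0, -1.3, -0.5]
grip_width: 85.5
```

```bash
cat >> h.py <<'E'
def go(t,yaw=None):
    o=arm.get_obs(); r=R.from_quat(o['tcp_rot']); m=r.as_matrix()
    print('t',round(o['t'],2),'at',o['eef_pos'].round(1),'yaw',np.degrees(np.arctan2(m[1,0],m[0,0])).round(2),'tilt',m[2].round(3),'F',o['ft_force'].round(1),'w',round(float(o['grip_width']),1),'j',np.round(o['joints'],2))
    for q in t: print(q,'->',r.inv().apply(np.array(q,float)-o['eef_pos']).round(1))
E
python3 -c "
from h import *
go([[522,-13.3,200],[522,-13.3,80]])"
```

```text
t 1.35 at [475.5 -93.  211.4] yaw 13.78 tilt [-0.    -0.001 -1.   ] F [ 1.  -1.3 -0.5] w 85.5 j [ 0.61  0.04 -0.51  1.86  0.02  1.25 -1.24]
[522, -13.3, 200] -> [ 64.2 -66.3  11.5]
[522, -13.3, 80] -> [ 64.2 -66.1 131.5]
```

Emit:
apply_moves(
  delta_pos=[
    [32,-33,6],
    [64,-66,11],
    [64,-66,11],
    [64,-66,11],
    [64,-66,40],
    [64,-66,70],
    [64,-66,100],
    [64,-66,120],
    [64,-66,133],
    [64,-66,133],
  ],
  twist=[
    [0,0,0],
    [0,0,0],
    [0,0,0],
    [0,0,0],
    [0,0,0],
    [0,0,0],
    [0,0,0],
    [0,0,0],
    [0,0,0],
    [0,0,0],
  ],
  claw=[0,0,0,0,0,0,0,0,0,0],
)

```text
t: 2.6
eef_pos: [521.3, -14.3, 78.0]
tcp_rot: [0.993, 0.119, -0.001, -0.001]
ft_force: [0.9, -0.2, 0.9]
grip_width: 85.4
```

Run:
```python
from h import *
go([[522,-13.3,76]])
for n in('top','side'):
    p,d=arm.camera(n); cv2.imwrite(f'pics/{n}1.png',p[:,:,::-1])
a=cv2.imread('pics/side1.png')[120:360,150:550]; cv2.imwrite('pics/s1c.png',cv2.resize(a,None,fx=2,fy=2))
```

```text
t 2.6 at [521.3 -14.3  78. ] yaw 13.7 tilt [-0.001 -0.001 -1.   ] F [ 0.9 -0.2  0.9] w 85.4 j [ 0.46  0.27 -0.58  1.92  0.17  1.   -1.53]
[522, -13.3, 76] -> [ 1.  -0.8  2. ]
```

View pics/s1c.png

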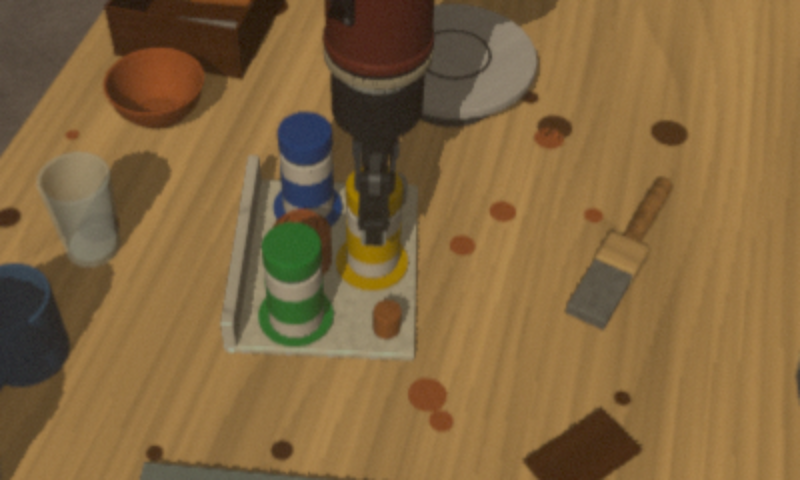

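The fingers straddle the yellow jar (crop pixel 375,210) and the post at (387,320) is clear of them. I'm closing the gripper.

Emit:
apply_moves(
  delta_pos=[
    [1,-1,0],
    [1,-1,0],
    [1,-1,0],
    [1,-1,0],
    [1,-1,0],
    [1,-1,0],
    [1,-1,0],
    [1,-1,0],
  ],
  twist=[
    [0,0,0],
    [0,0,0],
    [0,0,0],
    [0,0,0],
    [0,0,0],
    [0,0,0],
    [0,0,0],
    [0,0,0],
  ],
  claw=[0.2,0.3,0.5,1,1,1,1,1],
  squeeze=50,
)

```text
t: 3.7
eef_pos: [523.6, -12.8, 79.9]
tcp_rot: [0.993, 0.12, 0.001, -0.0]
ft_force: [-0.3, -1.1, 6.2]
grip_width: 50.9
```

```bash
python3 -c "
from h import *
go([[428,268,215]])"
```

```text
t 3.7 at [523.6 -12.8  79.9] yaw 13.73 tilt [ 0.002 -0.    -1.   ] F [-0.3 -1.1  6.2] w 50.9 j [ 0.46  0.27 -0.58  1.92  0.17  1.   -1.53]
[428, 268, 215] -> [ -25.9 -295.5 -135.1]
```

Emit:
apply_moves(
  delta_pos=[
    [0,0,-10],
    [0,0,-30],
    [0,0,-60],
    [0,0,-95],
    [0,0,-125],
    [0,0,-135],
    [0,0,-135],
  ],
  twist=[
    [0,0,0],
    [0,0,0],
    [0,0,0],
    [0,0,0],
    [0,0,0],
    [0,0,0],
    [0,0,0],
  ],
  claw=[1,1,1,1,1,1,1],
)

```text
t: 4.58
eef_pos: [523.3, -12.9, 214.8]
tcp_rot: [0.993, 0.12, 0.001, -0.0]
ft_force: [-0.6, 0.3, -2.7]
grip_width: 50.8
```

Run:
```python
from h import *
go([[428,268,215]])
for n in('top','side'):
    p,d=arm.camera(n); cv2.imwrite(f'pics/{n}2.png',p[:,:,::-1]);np.save(f'pics/{n}2.npy',d)
    for c in ('yellow','green','blue'):
      print(n,c,tops(n,p,d,13,[c],5), tops(n,p,d,118,[c],7))
go([])
```

```text
t 4.58 at [523.3 -12.9 214.8] yaw 13.73 tilt [ 0.002  0.    -1.   ] F [-0.6  0.3 -2.7] w 50.8 j [ 0.5   0.13 -0.6   1.77  0.08  1.26 -1.45]
[428, 268, 215] -> [-2.590e+01 -2.955e+02 -2.000e-01]
top yellow {'yellow': None} {'yellow': None}
top green {'green': None} {'green': None}
top blue {'blue': None} {'blue': None}
side yellow {'yellow': (array([521.4, -11.9,  36.2]), array([521.5, -11. ]), 833, np.float64(13.0))} {'yellow': None}
side green {'green': (array([578.7,  81.4,  31.7]), array([581.8,  91.5]), 150, np.float64(12.7))} {'green': (array([569.9,  75.4,  26. ]), array([570.3,  75.8]), 542, np.float64(118.0))}
side blue {'blue': None} {'blue': (array([593.9, -57.8,  21.4]), array([594.5, -55.7]), 121, np.float64(118.1))}
t 4.67 at [522.6 -13.  213.6] yaw 13.73 tilt [ 0.    -0.001 -1.   ] F [-0.1  0.4 -2.7] w 51.0 j [ 0.5   0.13 -0.6   1.77  0.08  1.26 -1.45]
```

View pics/side2.png

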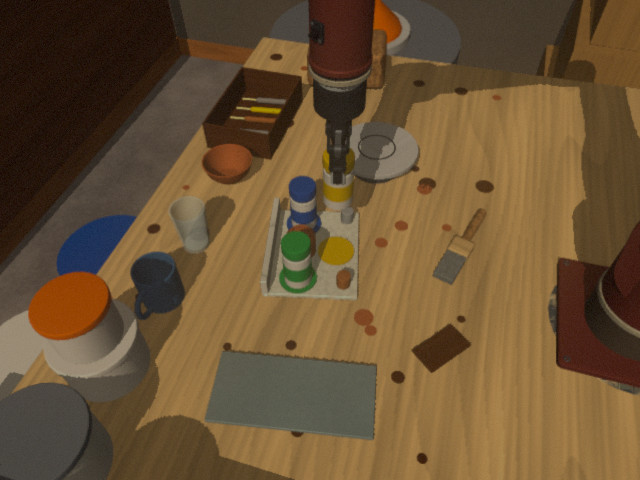

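Yellow is lifted and the bare yellow disc shows at (338,250) in the side view. I'm carrying the jar to the front slot of the slab.

Emit:
apply_moves(
  delta_pos=[
    [-2,-20,0],
    [-5,-60,0],
    [-9,-105,0],
    [-13,-150,0],
    [-17,-195,0],
    [-21,-240,0],
    [-25,-275,0],
    [-26,-295,0],
    [-26,-295,0],
    [-26,-295,0],
  ],
  twist=[
    [0,0,0],
    [0,0,0],
    [0,0,0],
    [0,0,0],
    [0,0,0],
    [0,0,0],
    [0,0,0],
    [0,0,0],
    [0,0,0],
    [0,0,0],
  ],
  claw=[1,1,1,1,1,1,1,1,1,1],
)

```text
t: 5.92
eef_pos: [426.9, 267.0, 213.2]
tcp_rot: [0.993, 0.12, -0.001, -0.0]
ft_force: [0.5, -0.0, -2.8]
grip_width: 51.1
```

Emit:
apply_moves(
  delta_pos=[
    [0,0,20],
    [0,0,50],
    [0,0,80],
    [0,0,105],
    [0,0,122],
    [0,0,130],
    [0,0,134],
    [0,0,134],
    [0,0,134],
  ],
  twist=[
    [0,0,0],
    [0,0,0],
    [0,0,0],
    [0,0,0],
    [0,0,0],
    [0,0,0],
    [0,0,0],
    [0,0,0],
    [0,0,0],
  ],
  claw=[1,1,1,1,1,1,1,1,1],
)

```text
t: 7.05
eef_pos: [427.2, 267.2, 79.9]
tcp_rot: [0.993, 0.12, -0.0, -0.0]
ft_force: [0.1, 0.2, -3.3]
grip_width: 50.9
```

```bash
python3 -c "
from h import *
go([[428,268,74]])"
```

```text
t 7.05 at [427.2 267.2  79.9] yaw 13.74 tilt [-0. -0. -1.] F [ 0.1  0.2 -3.3] w 50.9 j [ 0.09  0.28 -0.82  1.96  0.24  1.01 -2.17]
[428, 268, 74] -> [ 1.  -0.5  5.9]
```

Emit:
apply_moves(
  delta_pos=[
    [0,0,2],
    [0,0,3],
    [0,0,3],
  ],
  twist=[
    [0,0,0],
    [0,0,0],
    [0,0,0],
  ],
  claw=[1,1,1],
)

```text
t: 7.42
eef_pos: [427.1, 267.2, 76.8]
tcp_rot: [0.993, 0.12, -0.0, -0.0]
ft_force: [-0.5, 1.0, -2.1]
grip_width: 51.2
```

Emit:
apply_moves(
  delta_pos=[
    [0,0,1],
    [0,0,2],
    [0,0,2],
  ],
  twist=[
    [0,0,0],
    [0,0,0],
    [0,0,0],
  ],
  claw=[1,1,1],
)

```text
t: 7.8
eef_pos: [427.3, 267.2, 75.0]
tcp_rot: [0.993, 0.12, 0.0, -0.0]
ft_force: [-0.5, -1.5, 2.0]
grip_width: 50.9
```

Emit:
apply_moves(
  delta_pos=[
    [0,0,0],
    [0,0,0],
    [0,0,0],
    [0,0,0],
    [0,0,-10],
    [0,0,-40],
    [0,0,-90],
    [0,0,-130],
    [0,0,-130],
  ],
  twist=[
    [0,0,0],
    [0,0,0],
    [0,0,0],
    [0,0,0],
    [0,0,0],
    [0,0,0],
    [0,0,0],
    [0,0,0],
    [0,0,0],
  ],
  claw=[0.3,0,0,0,0,0,0,0,0],
)

```text
t: 8.93
eef_pos: [428.7, 268.5, 208.7]
tcp_rot: [0.993, 0.12, 0.003, -0.001]
ft_force: [0.4, -0.0, -0.2]
grip_width: 85.5
```

Run:
```python
from h import *
for n in('top','side'):
    p,d=arm.camera(n); cv2.imwrite(f'pics/{n}3.png',p[:,:,::-1]);np.save(f'pics/{n}3.npy',d)
    for c in ('yellow','green','blue'):
      print(n,c,'disc',tops(n,p,d,13,[c],5),'118', tops(n,p,d,118,[c],5),'113', tops(n,p,d,113,[c],5))
go([[571.5,73,215],[571.5,73,77]])
```

```text
top yellow disc {'yellow': (array([523.1, -12.2,  35.2]), array([522.8, -12.2]), 1444, np.float64(13.1))} 118 {'yellow': (array([423.3, 260.6,  10.4]), array([422.3, 262.4]), 79, np.float64(114.1))} 113 {'yellow': (array([427. , 264. ,  25.3]), array([424.9, 261.5]), 838, np.float64(113.5))}
top green disc {'green': (array([573.9,  68.7,  34.4]), array([563.5,  56.3]), 389, np.float64(13.1))} 118 {'green': (array([572.4,  71.6,  25.8]), array([572.4,  71.4]), 1013, np.float64(118.3))} 113 {'green': (array([548.7,  74. ,   2. ]), array([548.7,  74. ]), 9, np.float64(116.7))}
top blue disc {'blue': (array([604. , -62.6,  33.9]), array([590.3, -54.5]), 351, np.float64(13.1))} 118 {'blue': (array([603.6, -63.7,  25.3]), array([603.6, -63.7]), 954, np.float64(118.3))} 113 {'blue': (array([588.8, -48.3,   3.9]), array([588.8, -48.3]), 24, np.float64(116.8))}
side yellow disc {'yellow': (array([549.3,   4.2,   8. ]), array([549.3,   4.2]), 24, np.float64(13.0))} 118 {'yellow': None} 113 {'yellow': (array([425.3, 268.2,  25.9]), array([424.9, 273.7]), 648, np.float64(112.2))}
side green disc {'green': (array([572.5,  70.9,  34.1]), array([569.3,  85.4]), 227, np.float64(12.9))} 118 {'green': (array([569.8,  75.3,  25.9]), array([570.3,  75.6]), 533, np.float64(117.9))} 113 {'green': (array([564.7,  85.9,  20.3]), array([563.3,  89.7]), 119, np.float64(115.2))}
side blue disc {'blue': (array([629.4, -49.5,   4.6]), array([629.4, -49.5]), 12, np.float64(13.7))} 118 {'blue': (array([601.1, -59.5,  24.3]), array([601. , -59.6]), 346, np.float64(118.2))} 113 {'blue': (array([603.8, -42.2,   9.2]), array([603.8, -41.7]), 38, np.float64(114.5))}
t 9.03 at [427.3 267.2 205.3] yaw 13.73 tilt [ 0.001  0.    -1.   ] F [-0.2 -0.5 -1.4] w 85.4 j [ 0.16  0.12 -0.86  1.81  0.1   1.25 -2.05]
[571.5, 73, 215] -> [ 94.  222.8  -9.6]
[571.5, 73, 77] -> [ 93.8 222.8 128.4]
```

View pics/top3.png

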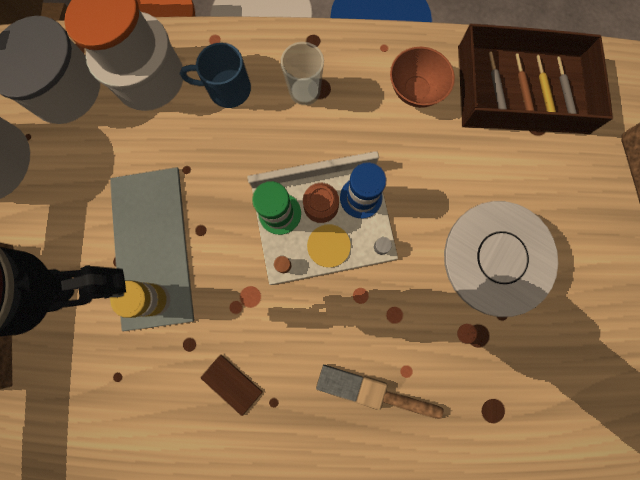

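The yellow jar stands at (133,299) in the top view and its bare disc is at (329,246). Green is next.

Emit:
apply_moves(
  delta_pos=[
    [10,24,-4],
    [28,66,-8],
    [46,110,-9],
    [64,154,-9],
    [80,192,-9],
    [91,215,-9],
    [94,223,-9],
    [94,223,-9],
    [94,223,0],
    [94,223,30],
  ],
  twist=[
    [0,0,0],
    [0,0,0],
    [0,0,0],
    [0,0,0],
    [0,0,0],
    [0,0,0],
    [0,0,0],
    [0,0,0],
    [0,0,0],
    [0,0,0],
  ],
  claw=[0,0,0,0,0,0,0,0,0,0],
)

```text
t: 10.28
eef_pos: [572.0, 74.5, 176.2]
tcp_rot: [0.993, 0.12, 0.002, 0.0]
ft_force: [0.1, 0.2, 0.1]
grip_width: 85.4
```

```bash
python3 -c "
from h import *
go([[571.5,73.5,77]])"
```

```text
t 10.28 at [572.   74.5 176.2] yaw 13.84 tilt [ 0.004  0.001 -1.   ] F [0.1 0.2 0.1] w 85.4 j [ 0.37  0.29 -0.69  1.7   0.2   1.22 -1.69]
[571.5, 73.5, 77] -> [-1.1  0.8 99.2]
```

Emit:
apply_moves(
  delta_pos=[
    [0,0,25],
    [0,0,55],
    [0,0,80],
    [0,0,92],
    [0,0,98],
    [0,0,98],
    [0,0,98],
    [0,0,98],
    [0,0,98],
    [0,0,98],
  ],
  twist=[
    [0,0,0],
    [0,0,0],
    [0,0,0],
    [0,0,0],
    [0,0,0],
    [0,0,0],
    [0,0,0],
    [0,0,0],
    [0,0,0],
    [0,0,0],
  ],
  claw=[0,0,0,0,0,0,0.3,0.5,1,1],
)

```text
t: 11.52
eef_pos: [573.1, 74.3, 79.1]
tcp_rot: [0.993, 0.12, 0.003, 0.0]
ft_force: [-0.3, -0.9, 6.0]
grip_width: 50.9
```

Emit:
apply_moves(
  delta_pos=[
    [0,0,0],
    [0,0,0],
    [0,0,0],
  ],
  twist=[
    [0,0,0],
    [0,0,0],
    [0,0,0],
  ],
  claw=[1,1,1],
)

```text
t: 11.9
eef_pos: [573.1, 74.3, 79.1]
tcp_rot: [0.993, 0.12, 0.003, 0.0]
ft_force: [-1.1, 0.1, 1.9]
grip_width: 50.6
```

```bash
python3 -c "
from h import *
go([[511,283,215]])"
```

```text
t 11.9 at [573.1  74.3  79.1] yaw 13.81 tilt [ 0.006  0.001 -1.   ] F [-1.1  0.1  1.9] w 50.6 j [ 0.34  0.39 -0.66  1.79  0.27  1.04 -1.75]
[511, 283, 215] -> [  -9.7 -217.3 -136.2]
```

Emit:
apply_moves(
  delta_pos=[
    [0,0,-10],
    [0,0,-35],
    [0,0,-70],
    [0,0,-105],
    [0,-5,-130],
    [-2,-40,-136],
    [-4,-85,-136],
    [-6,-130,-136],
    [-8,-175,-136],
    [-10,-205,-136],
  ],
  twist=[
    [0,0,0],
    [0,0,0],
    [0,0,0],
    [0,0,0],
    [0,-0.3,0],
    [0,-0.3,0],
    [0,-0.3,0],
    [0,-0.3,0],
    [0,-0.3,0],
    [0,-0.3,0],
  ],
  claw=[1,1,1,1,1,1,1,1,1,1],
)

```text
t: 13.15
eef_pos: [512.2, 273.4, 215.2]
tcp_rot: [0.993, 0.121, 0.0, 0.0]
ft_force: [0.7, 0.6, -2.3]
grip_width: 51.1
```

```bash
python3 -c "
from h import *
go([[511,283,80]])"
```

```text
t 13.15 at [512.2 273.4 215.2] yaw 13.95 tilt [ 0.     0.001 -1.   ] F [ 0.7  0.6 -2.3] w 51.1 j [ 0.09  0.3  -0.79  1.63  0.22  1.31 -2.06]
[511, 283, 80] -> [  1.1  -9.7 135.2]
```

Emit:
apply_moves(
  delta_pos=[
    [1,-9,10],
    [1,-10,35],
    [1,-10,70],
    [1,-10,100],
    [1,-10,122],
    [1,-10,132],
    [1,-10,137],
    [1,-10,138],
    [1,-10,138],
    [1,-10,139],
  ],
  twist=[
    [0,0,0],
    [0,0,0],
    [0,0,0],
    [0,0,0],
    [0,0,0],
    [0,0,0],
    [0,0,0],
    [0,0,0],
    [0,0,0],
    [0,0,0],
  ],
  claw=[1,1,1,1,1,1,1,1,1,1],
)

```text
t: 14.4
eef_pos: [511.2, 283.5, 76.8]
tcp_rot: [0.993, 0.121, 0.001, 0.0]
ft_force: [-0.4, -0.2, -3.3]
grip_width: 51.1
```

Emit:
apply_moves(
  delta_pos=[
    [0,0,1],
    [0,0,2],
    [0,0,2],
  ],
  twist=[
    [0,0,0],
    [0,0,0],
    [0,0,0],
  ],
  claw=[1,1,1],
)

```text
t: 14.78
eef_pos: [511.1, 283.4, 74.7]
tcp_rot: [0.993, 0.121, 0.001, 0.0]
ft_force: [-0.2, -0.1, -3.2]
grip_width: 51.2
```

Emit:
apply_moves(
  delta_pos=[
    [0,0,1],
    [0,0,1],
  ],
  twist=[
    [0,0,0],
    [0,0,0],
  ],
  claw=[1,1],
)

```text
t: 15.02
eef_pos: [511.5, 283.6, 74.2]
tcp_rot: [0.993, 0.121, 0.001, 0.0]
ft_force: [-1.5, -0.0, 2.1]
grip_width: 51.1
```

Contact. I'm releasing green and moving toward blue.

Emit:
apply_moves(
  delta_pos=[
    [0,0,0],
    [0,0,0],
    [0,0,0],
    [0,0,-3],
    [0,0,-20],
    [0,0,-60],
    [0,0,-110],
    [0,0,-138],
    [0,0,-138],
  ],
  twist=[
    [0,0,0],
    [0,0,0],
    [0,0,0],
    [0,0,0],
    [0,0,0],
    [0,0,0],
    [0,0,0],
    [0,0,0],
    [0,0,0],
  ],
  claw=[0.3,0,0,0,0,0,0,0,0],
)

```text
t: 16.15
eef_pos: [512.2, 284.7, 215.9]
tcp_rot: [0.993, 0.122, 0.003, -0.001]
ft_force: [0.4, 0.0, -0.8]
grip_width: 85.5
```

```bash
python3 -c "
from h import *
go([[602.8,-61.5,215],[602.8,-61.5,77]])"
```

```text
t 16.15 at [512.2 284.7 215.9] yaw 13.96 tilt [ 0.007 -0.    -1.   ] F [ 0.4  0.  -0.8] w 85.5 j [ 0.08  0.3  -0.8   1.62  0.23  1.31 -2.08]
[602.8, -61.5, 215] -> [  4.4 357.8   0.8]
[602.8, -61.5, 77] -> [  3.4 357.8 138.8]
```

Emit:
apply_moves(
  delta_pos=[
    [0,30,0],
    [1,80,0],
    [2,130,0],
    [3,180,0],
    [3,230,0],
    [4,280,0],
    [4,325,0],
    [4,350,0],
    [4,358,0],
    [4,358,0],
  ],
  twist=[
    [0,-0.3,0],
    [0,-0.3,0],
    [0,-0.3,0],
    [0,-0.3,0],
    [0,-0.3,0],
    [0,-0.3,0],
    [0,-0.3,0],
    [0,-0.3,0],
    [0,-0.3,0],
    [0,-0.3,0],
  ],
  claw=[0,0,0,0,0,0,0,0,0,0],
)

```text
t: 17.4
eef_pos: [602.2, -61.1, 215.5]
tcp_rot: [0.993, 0.122, 0.001, -0.001]
ft_force: [0.2, -0.0, 0.5]
grip_width: 85.3
```

```bash
python3 -c "
from h import *
go([[602.8,-61.5,77]])"
```

```text
t 17.4 at [602.2 -61.1 215.5] yaw 13.97 tilt [ 0.001 -0.001 -1.   ] F [ 0.2 -0.   0.5] w 85.3 j [ 0.54  0.31 -0.62  1.58  0.19  1.31 -1.44]
[602.8, -61.5, 77] -> [  0.3   0.7 138.5]
```

Emit:
apply_moves(
  delta_pos=[
    [0,0,30],
    [0,0,70],
    [0,0,105],
    [0,0,128],
    [0,0,138],
    [0,0,138],
    [0,0,138],
    [0,0,138],
    [0,0,138],
    [0,0,138],
  ],
  twist=[
    [0,0,0],
    [0,0,0],
    [0,0,0],
    [0,0,0],
    [0,0,0],
    [0,0,0],
    [0,0,0],
    [0,0,0],
    [0,0,0],
    [0,0,0],
  ],
  claw=[0,0,0,0,0,0,0.3,0.5,1,1],
)

```text
t: 18.65
eef_pos: [603.3, -61.4, 78.9]
tcp_rot: [0.993, 0.121, 0.002, -0.0]
ft_force: [-0.4, -0.9, 6.1]
grip_width: 51.3
```

Emit:
apply_moves(
  delta_pos=[
    [0,0,0],
    [0,0,0],
    [0,0,0],
  ],
  twist=[
    [0,0,0],
    [0,0,0],
    [0,0,0],
  ],
  claw=[1,1,1],
)

```text
t: 19.02
eef_pos: [603.4, -61.4, 79.0]
tcp_rot: [0.993, 0.121, 0.002, -0.0]
ft_force: [-0.3, -0.7, 0.5]
grip_width: 51.5
```

```bash
python3 -c "
from h import *
go([[595,298,215]])"
```

```text
t 19.02 at [603.4 -61.4  79. ] yaw 13.94 tilt [ 0.004  0.    -1.   ] F [-0.3 -0.7  0.5] w 51.5 j [ 0.5   0.43 -0.59  1.72  0.27  1.07 -1.5 ]
[595, 298, 215] -> [  78.9 -350.8 -135.8]
```

```bash
python3 -c "
from h import *
C=cloud('top',np.load('pics/top3.npy'))
for q in [(140,90),(110,20),(60,90),(165,80),(222,75)]: print(q,C[q[1],q[0]].round())
m=(C[:,:,2]>20)&(np.hypot(C[:,:,0]-595,C[:,:,1]-298)<110); P=C[m]; print(m.sum(), P.max(0) if m.any() else '', P.min(0) if m.any() else '')
C=cloud('side',np.load('pics/side2.npy'))
m=(C[:,:,2]>20)&(np.hypot(C[:,:,0]-595,C[:,:,1]-298)<130); P=C[m]; print(m.sum(), P.max(0) if m.any() else '', P.min(0) if m.any() else '')
"
```

```text
(140, 90) [759. 299.  72.]
(110, 20) [805. 300. 191.]
(60, 90) [755. 431.  84.]
(165, 80) [784. 265.  59.]
(222, 75) [823. 185.   5.]
0  
0
```

Emit:
apply_moves(
  delta_pos=[
    [0,0,-10],
    [0,0,-35],
    [0,0,-75],
    [0,0,-110],
    [3,-10,-132],
    [12,-50,-136],
    [23,-100,-136],
    [34,-150,-136],
    [45,-200,-136],
    [56,-250,-136],
  ],
  twist=[
    [0,0,0],
    [0,0,0],
    [0,0,0],
    [0,0,0],
    [0,0,0],
    [0,0,0],
    [0,0,0],
    [0,0,0],
    [0,0,0],
    [0,0,0],
  ],
  claw=[1,1,1,1,1,1,1,1,1,1],
)

```text
t: 20.27
eef_pos: [596.6, 196.1, 215.6]
tcp_rot: [0.993, 0.121, 0.002, -0.0]
ft_force: [0.3, -0.5, -2.6]
grip_width: 51.0
```

```bash
python3 -c "
from h import *
go([[595,298,215],[595,298,77]])"
```

```text
t 20.27 at [596.6 196.1 215.6] yaw 13.93 tilt [ 0.004  0.    -1.   ] F [ 0.3 -0.5 -2.6] w 51.0 j [ 0.17  0.38 -0.72  1.52  0.26  1.34 -1.9 ]
[595, 298, 215] -> [ 22.9 -99.3   0.6]
[595, 298, 77] -> [ 22.4 -99.3 138.6]
```

Nothing tall is near the back slot, so I'm continuing.

Emit:
apply_moves(
  delta_pos=[
    [10,-45,0],
    [20,-85,0],
    [23,-99,0],
    [23,-99,5],
    [23,-99,30],
    [23,-99,70],
    [23,-99,105],
    [23,-99,127],
    [23,-99,136],
    [23,-99,138],
  ],
  twist=[
    [0,-0.2,0],
    [0,-0.2,0],
    [0,-0.2,0],
    [0,-0.2,0],
    [0,-0.2,0],
    [0,-0.2,0],
    [0,-0.2,0],
    [0,-0.2,0],
    [0,-0.2,0],
    [0,-0.2,0],
  ],
  claw=[1,1,1,1,1,1,1,1,1,1],
)

```text
t: 21.52
eef_pos: [596.0, 297.6, 78.0]
tcp_rot: [0.993, 0.121, 0.0, 0.0]
ft_force: [0.9, -0.1, -3.1]
grip_width: 51.6
```

Emit:
apply_moves(
  delta_pos=[
    [0,0,1],
    [0,0,2],
    [0,0,2],
  ],
  twist=[
    [0,0,0],
    [0,0,0],
    [0,0,0],
  ],
  claw=[1,1,1],
)

```text
t: 21.9
eef_pos: [596.2, 297.7, 76.5]
tcp_rot: [0.993, 0.121, 0.001, 0.0]
ft_force: [0.4, 0.8, -2.6]
grip_width: 51.5
```

Emit:
apply_moves(
  delta_pos=[
    [0,0,1],
    [0,0,2],
    [0,0,2],
  ],
  twist=[
    [0,0,0],
    [0,0,0],
    [0,0,0],
  ],
  claw=[1,1,1],
)

```text
t: 22.28
eef_pos: [596.1, 297.7, 74.3]
tcp_rot: [0.993, 0.121, 0.001, 0.0]
ft_force: [0.9, 0.1, -2.5]
grip_width: 51.2
```

Emit:
apply_moves(
  delta_pos=[
    [0,0,1],
    [0,0,1],
  ],
  twist=[
    [0,0,0],
    [0,0,0],
  ],
  claw=[1,1],
)

```text
t: 22.52
eef_pos: [596.6, 297.8, 74.0]
tcp_rot: [0.993, 0.121, 0.001, 0.0]
ft_force: [-0.4, -1.5, 3.8]
grip_width: 51.1
```

Contact. I'm releasing, then moving clear.

Emit:
apply_moves(
  delta_pos=[
    [0,0,0],
    [0,0,0],
    [0,0,0],
    [0,0,-3],
    [0,0,-20],
    [0,0,-60],
    [0,0,-110],
    [0,0,-138],
    [0,0,-138],
  ],
  twist=[
    [0,0,0],
    [0,0,0],
    [0,0,0],
    [0,0,0],
    [0,0,0],
    [0,0,0],
    [0,0,0],
    [0,0,0],
    [0,0,0],
  ],
  claw=[0.3,0,0,0,0,0,0,0,0],
)

```text
t: 23.65
eef_pos: [597.3, 298.9, 216.3]
tcp_rot: [0.993, 0.121, 0.004, -0.001]
ft_force: [-0.5, 0.2, -0.5]
grip_width: 85.7
```

Run:
```python
from h import *
for n in('top','side'):
    p,d=arm.camera(n); cv2.imwrite(f'pics/{n}4.png',p[:,:,::-1]);np.save(f'pics/{n}4.npy',d)
    for c in ('yellow','green','blue'):
      print(n,c,'disc',tops(n,p,d,13,[c],5)[c],'113', tops(n,p,d,113,[c],5)[c])
    print('cup',tops(n,p,d,61,['terra'],8))
    C=cloud(n,d); m=(mask(p,'terra')&(C[:,:,2]>20)&(C[:,:,2]<70)&(np.hypot(C[:,:,0]-587,C[:,:,1]-2)<45)); P=C[m]
    print('cup cloud',m.sum(),'low part',circ(P[P[:,2]<45]) if (P[:,2]<45).sum()>3 else '', P[:,2].max(), circ(P))
go([[587,4,120],[587,4,20]])
```

```text
top yellow disc (array([523.1, -12.3,  35.2]), array([523. , -12.2]), 1446, np.float64(13.1)) 113 (array([427.3, 264.3,  25.6]), array([427.1, 264.3]), 999, np.float64(113.5))
top green disc (array([574.2,  69.3,  34.8]), array([573.9,  69.2]), 1369, np.float64(13.2)) 113 (array([511.1, 280.1,  25.3]), array([510.9, 279.9]), 925, np.float64(113.5))
top blue disc (array([604.6, -63. ,  34.1]), array([604.2, -62.9]), 1293, np.float64(13.1)) 113 (array([597.3, 293.9,  25.1]), array([597.3, 293.9]), 845, np.float64(113.4))
cup {'terra': (array([587.6,   2. ,  25. ]), array([587.9,   2.1]), 748, np.float64(57.1))}
cup cloud 1122 low part (583.1746826171875, 2.0413198471069336, 27.617177963256836) 63.78181135625016 (588.8888549804688, 2.5550711154937744, 28.51992416381836)
side yellow disc (array([522.3, -11.4,  36.3]), array([521.6, -10.9]), 826, np.float64(12.9)) 113 (array([425.3, 266.8,  25.8]), array([425.3, 267.3]), 940, np.float64(112.4))
side green disc (array([560.6,  72.4,  31.8]), array([552. ,  73.7]), 252, np.float64(12.9)) 113 (array([508.5, 283. ,  26. ]), array([508.4, 283.4]), 900, np.float64(112.2))
side blue disc (array([629.1, -51.1,   6.1]), array([628.4, -51.4]), 22, np.float64(12.8)) 113 (array([594.7, 297.6,  25.4]), array([594.3, 297.6]), 813, np.float64(112.1))
cup {'terra': (array([585.4,   8.2,  24.6]), array([586.2,   7.4]), 368, np.float64(57.2))}
cup cloud 781 low part (586.5036010742188, 6.134809970855713, 27.928787231445312) 64.31306463780345 (586.1795654296875, 5.677168369293213, 28.3642578125)
t 23.75 at [596.3 297.8 212.5] yaw 13.9 tilt [ 0.003  0.    -1.   ] F [-0.1  0.6 -0.7] w 85.5 j [-0.01  0.47 -0.73  1.42  0.32  1.37 -2.07]
[587, 4, 120] -> [-79.8 282.9  92.4]
[587, 4, 20] -> [-80.1 282.9 192.4]
```

View pics/top4.png

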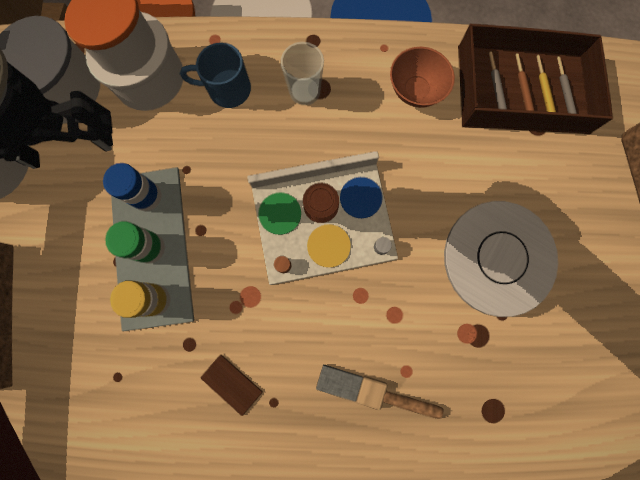

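View pics/side4.png

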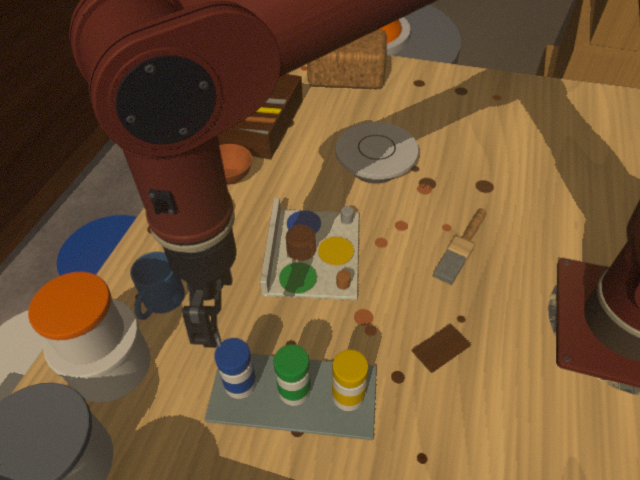

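All three jars stand on the slab in the top view: (123,182), (126,241) and (131,299). The discs are bare and the cup at (320,202) is untouched, so I go for the cup next.

Emit:
apply_moves(
  delta_pos=[
    [-10,30,0],
    [-22,75,0],
    [-36,125,0],
    [-50,175,0],
    [-64,225,0],
    [-76,262,0],
    [-80,283,10],
    [-80,283,40],
    [-80,283,70],
    [-80,283,90],
  ],
  twist=[
    [0,-0.15,0],
    [0,-0.15,0],
    [0,-0.15,-0.3],
    [0,-0.15,-0.3],
    [0,-0.15,-0.3],
    [0,-0.15,-0.3],
    [0,-0.15,-0.3],
    [0,-0.15,-0.3],
    [0,-0.15,-0.3],
    [0,-0.15,-0.3],
  ],
  claw=[0,0,0,0,0,0,0,0,0,0],
)

```text
t: 25.0
eef_pos: [585.8, 4.9, 119.9]
tcp_rot: [0.992, 0.124, -0.001, -0.0]
ft_force: [0.5, 0.2, -0.2]
grip_width: 85.9
```

```bash
python3 -c "
from h import *
go([[587,4,15]])"
```

```text
t 25.0 at [585.8   4.9 119.9] yaw 14.28 tilt [-0.002 -0.001 -1.   ] F [ 0.5  0.2 -0.2] w 85.9 j [ 0.46  0.36 -0.65  1.73  0.24  1.13 -1.59]
[587, 4, 15] -> [  1.2   1.2 104.9]
```

Emit:
apply_moves(
  delta_pos=[
    [1,1,20],
    [1,1,45],
    [1,1,70],
    [1,1,88],
    [1,1,98],
    [1,1,104],
    [1,1,104],
  ],
  twist=[
    [0,0,0],
    [0,0,0],
    [0,0,0],
    [0,0,0],
    [0,0,0],
    [0,0,0],
    [0,0,0],
  ],
  claw=[0,0,0,0,0,0,0],
)

```text
t: 25.88
eef_pos: [587.0, 4.2, 16.0]
tcp_rot: [0.992, 0.124, -0.001, -0.0]
ft_force: [0.6, 0.2, -0.1]
grip_width: 85.6
```

```bash
python3 -c "
from h import *
go([[587,4,15]])
p,d=arm.camera('side'); cv2.imwrite('pics/s5c.png',cv2.resize(p[160:360,200:440,::-1],None,fx=3,fy=3))"
```

```text
t 25.88 at [587.    4.2  16. ] yaw 14.28 tilt [-0.002 -0.001 -1.   ] F [ 0.6  0.2 -0.1] w 85.6 j [ 0.41  0.49 -0.61  1.81  0.33  0.95 -1.66]
[587, 4, 15] -> [0.  0.2 1. ]
```

View pics/s5c.png

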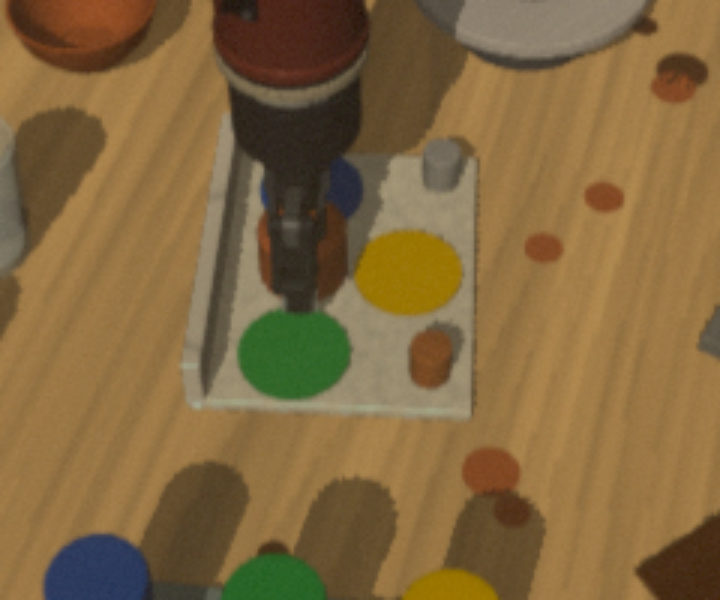

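The fingers straddle the cup (crop 300,250), clear of the lip and the posts. I'm closing the gripper.

Emit:
apply_moves(
  delta_pos=[
    [0,0,0],
    [0,0,0],
    [0,0,0],
    [0,0,0],
    [0,0,0],
    [0,0,0],
    [0,0,0],
  ],
  twist=[
    [0,0,0],
    [0,0,0],
    [0,0,0],
    [0,0,0],
    [0,0,0],
    [0,0,0],
    [0,0,0],
  ],
  claw=[0.2,0.3,0.5,1,1,1,1],
  squeeze=35,
)

```text
t: 26.8
eef_pos: [587.8, 3.8, 17.1]
tcp_rot: [0.992, 0.124, -0.0, 0.0]
ft_force: [-0.8, -1.3, 6.0]
grip_width: 55.5
```

```bash
python3 -c "
from h import *
go([[505.5,-278,170]])"
```

```text
t 26.8 at [587.8   3.8  17.1] yaw 14.26 tilt [-0.001  0.    -1.   ] F [-0.8 -1.3  6. ] w 55.5 j [ 0.41  0.49 -0.61  1.81  0.33  0.95 -1.66]
[505.5, -278, 170] -> [-149.2  252.9 -152.8]
```

Emit:
apply_moves(
  delta_pos=[
    [0,0,0],
    [0,0,-5],
    [0,0,-15],
    [0,0,-15],
  ],
  twist=[
    [0,0,0],
    [0,0,0],
    [0,0,0],
    [0,0,0],
  ],
  claw=[1,1,1,1],
)

```text
t: 27.3
eef_pos: [588.5, 4.0, 33.3]
tcp_rot: [0.992, 0.124, 0.001, 0.0]
ft_force: [1.3, 0.1, -1.9]
grip_width: 55.3
```

```bash
python3 -c "
from h import *
go([[505.5,-278,170]])
p,d=arm.camera('side'); cv2.imwrite('pics/s6c.png',cv2.resize(p[180:300,240:400,::-1],None,fx=5,fy=5))"
```

```text
t 27.3 at [588.5   4.   33.3] yaw 14.26 tilt [ 0.001  0.001 -1.   ] F [ 1.3  0.1 -1.9] w 55.3 j [ 0.42  0.47 -0.62  1.8   0.32  0.98 -1.65]
[505.5, -278, 170] -> [-149.8  252.9 -136.7]
```

View pics/s6c.png

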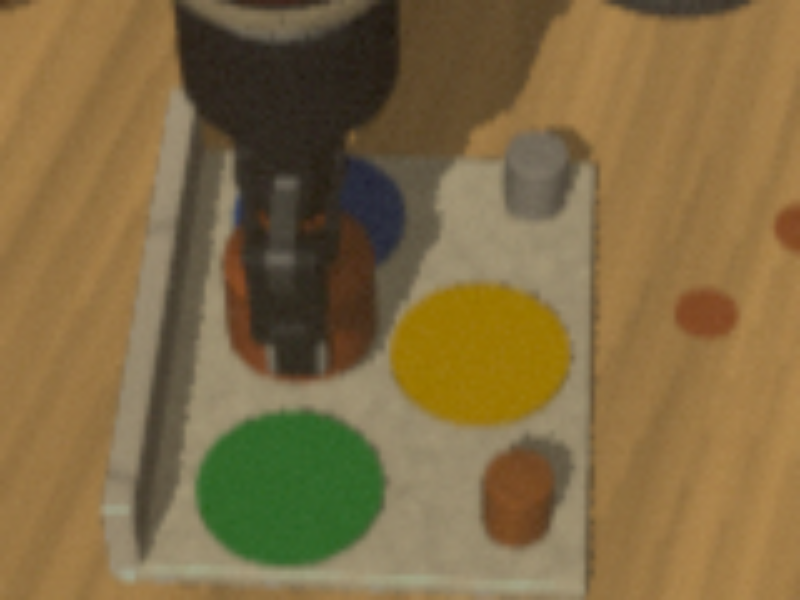

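The cup is lifted cleanly (crop 300,300). I'm checking the wheel's centre from the side view before placing.

Run:
```python
from h import *
p=cv2.imread('pics/side0.png')[:,:,::-1].copy(); g=cv2.cvtColor(p,cv2.COLOR_RGB2GRAY).astype(float)
bh=cv2.morphologyEx(g.astype(np.uint8),cv2.MORPH_BLACKHAT,np.ones((9,9)))
m=(bh>25).astype(np.uint8); yy,xx=np.mgrid[:480,:640]; m[(abs(xx-377)>24)|(abs(yy-148)>18)]=0
k,l,s,_=cv2.connectedComponentsWithStats(m,connectivity=8);i=1+np.argmax(s[1:,4]);v,u=np.nonzero(l==i)
Q=plane('side',np.c_[u,v],58);print(len(u),s[i],circ(Q),cv2.fitEllipse(Q[:,:2].astype(np.float32)))
```

```text
159 [358 135  38  25 159] (505.23724365234375, -279.9486083984375, 42.18792724609375) ((504.93878173828125, -280.2747802734375), (78.81501770019531, 79.68196105957031), 17.280691146850586)
```

Emit:
apply_moves(
  delta_pos=[
    [0,0,-30],
    [0,0,-70],
    [0,0,-110],
    [0,0,-137],
    [-15,20,-137],
    [-40,65,-137],
    [-65,110,-137],
    [-95,160,-137],
    [-122,206,-137],
    [-144,243,-137],
  ],
  twist=[
    [0,0,0],
    [0,0,0],
    [0,0,0],
    [0,0,0],
    [0,0,0],
    [0,0,0],
    [0,0,0],
    [0,0,0],
    [0,0,0],
    [0,0,0],
  ],
  claw=[1,1,1,1,1,1,1,1,1,1],
)

```text
t: 28.6
eef_pos: [507.2, -269.4, 169.6]
tcp_rot: [0.992, 0.123, 0.0, 0.0]
ft_force: [0.0, -0.4, -1.3]
grip_width: 55.5
```

```bash
python3 -c "
from h import *
go([[505,-278,68]])"
```

```text
t 28.6 at [ 507.2 -269.4  169.6] yaw 14.17 tilt [-0.     0.001 -1.   ] F [ 0.  -0.4 -1.3] w 55.5 j [ 0.86  0.27 -0.53  1.71  0.14  1.2  -1.03]
[505, -278, 68] -> [ -4.2   7.7 101.6]
```

Both views put the circle at about (505.3,-279.7).

Emit:
apply_moves(
  delta_pos=[
    [-4,9,10],
    [-4.5,9.2,35],
    [-4.5,9.2,65],
    [-4.5,9.2,85],
    [-4.5,9.2,95],
    [-4.5,9.2,99],
    [-4.5,9.2,101],
    [-4.5,9.2,101],
  ],
  twist=[
    [0,0,0],
    [0,0,0],
    [0,0,0],
    [0,0,0],
    [0,0,0],
    [0,0,0],
    [0,0,0],
    [0,0,0],
  ],
  claw=[1,1,1,1,1,1,1,1],
)

```text
t: 29.6
eef_pos: [505.4, -279.7, 69.2]
tcp_rot: [0.992, 0.123, 0.0, 0.001]
ft_force: [-1.1, -0.4, -1.5]
grip_width: 55.9
```

Emit:
apply_moves(
  delta_pos=[
    [0,0,1],
    [0,0,2],
    [0,0,2],
  ],
  twist=[
    [0,0,0],
    [0,0,0],
    [0,0,0],
  ],
  claw=[1,1,1],
)

```text
t: 29.98
eef_pos: [505.4, -279.7, 67.2]
tcp_rot: [0.992, 0.123, 0.0, 0.001]
ft_force: [-0.5, -0.3, -1.3]
grip_width: 55.8
```

Emit:
apply_moves(
  delta_pos=[
    [0,0,1],
    [0,0,1.5],
    [0,0,1.5],
  ],
  twist=[
    [0,0,0],
    [0,0,0],
    [0,0,0],
  ],
  claw=[1,1,1],
)

```text
t: 30.35
eef_pos: [505.4, -279.7, 65.7]
tcp_rot: [0.992, 0.123, 0.0, 0.001]
ft_force: [-0.1, 0.8, -1.4]
grip_width: 55.5
```

Emit:
apply_moves(
  delta_pos=[
    [0,0,1],
    [0,0,1.5],
    [0,0,1.5],
  ],
  twist=[
    [0,0,0],
    [0,0,0],
    [0,0,0],
  ],
  claw=[1,1,1],
)

```text
t: 30.72
eef_pos: [505.5, -279.7, 65.2]
tcp_rot: [0.992, 0.123, 0.0, 0.001]
ft_force: [-3.6, 1.8, 9.4]
grip_width: 55.8
```

Contact. I'm releasing and rising.

Emit:
apply_moves(
  delta_pos=[
    [0,0,-0.5],
    [0,0,-0.5],
    [0,0,-0.5],
    [0,0,-0.5],
    [0,0,-10],
    [0,0,-40],
    [0,0,-80],
    [0,0,-120],
    [0,0,-148],
    [0,0,-148],
  ],
  twist=[
    [0,0,0],
    [0,0,0],
    [0,0,0],
    [0,0,0],
    [0,0,0],
    [0,0,0],
    [0,0,0],
    [0,0,0],
    [0,0,0],
    [0,0,0],
  ],
  claw=[0.3,0,0,0,0,0,0,0,0,0],
)

```text
t: 31.98
eef_pos: [506.7, -279.9, 216.3]
tcp_rot: [0.992, 0.123, 0.002, 0.002]
ft_force: [-0.3, -0.3, -0.8]
grip_width: 85.5
```

Run:
```python
from h import *
for n in('top','side'):
    p,d=arm.camera(n); cv2.imwrite(f'pics/{n}7.png',p[:,:,::-1]);np.save(f'pics/{n}7.npy',d)
    m=mask(p,'terra'); C=cloud(n,d)
    m&=(np.hypot(C[:,:,0]-505,C[:,:,1]+280)<50)&(C[:,:,2]>60)&(C[:,:,2]<115); P=C[m]; t=P[P[:,2]>103]
    print(n,m.sum(),'top-face',circ(t),'all',circ(P),P[:,2].max())
go([[597.5,298,215]])
```

```text
top 1299 top-face (506.9255676269531, -277.01007080078125, 24.227880477905273) all (503.4595031738281, -282.4180908203125, 34.311981201171875) 111.18095031746122
side 757 top-face (504.9432067871094, -277.0539245605469, 24.194902420043945) all (504.88568115234375, -275.44085693359375, 28.4611759185791) 111.41616992760135
t 32.08 at [ 505.3 -279.4  213.2] yaw 14.16 tilt [ 0.001  0.002 -1.   ] F [ 0.  -0.9 -0.7] w 85.3 j [ 0.88  0.24 -0.53  1.65  0.13  1.28 -1.  ]
[597.5, 298, 215] -> [ 230.7 -537.3   -2.8]
```

View pics/side7.png

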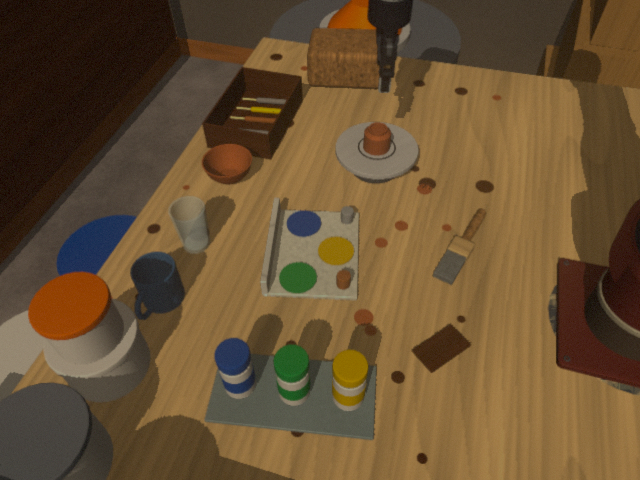

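View pics/top7.png

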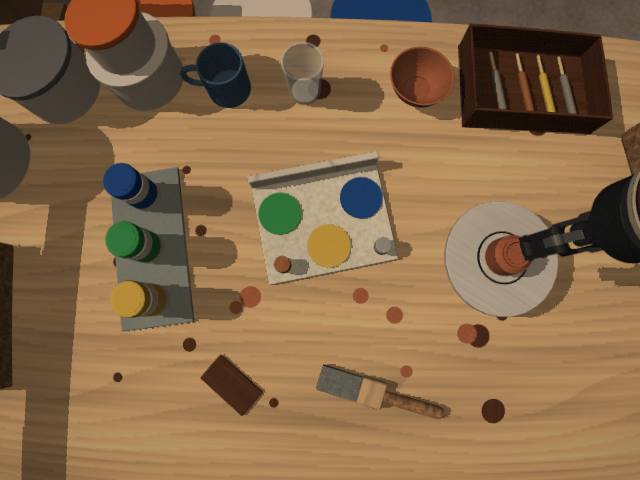

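The cup stands upside down inside the dark circle (377,138 in the side view, ring visible all round). Now I measure all the discs, unobstructed.

Run:
```python
from h import *
for n in('top','side'):
    p=cv2.imread(f'pics/{n}7.png')[:,:,::-1].copy();d=np.load(f'pics/{n}7.npy')
    for c in ('yellow','green','blue'): print(n,c,tops(n,p,d,13,[c],5)[c])
```

```text
top yellow (array([523.1, -12.2,  35.2]), array([522.8, -12.2]), 1458, np.float64(13.1))
top green (array([574.1,  69. ,  34.6]), array([574. ,  69.1]), 1372, np.float64(13.1))
top blue (array([604.3, -63.1,  34.3]), array([604.1, -63.1]), 1313, np.float64(13.0))
side yellow (array([521.7, -11.7,  36. ]), array([521.7, -11.1]), 816, np.float64(12.9))
side green (array([572.1,  70.6,  34.5]), array([572.3,  70.9]), 859, np.float64(12.8))
side blue None
```

Emit:
apply_moves(
  delta_pos=[
    [10,-25,0],
    [30,-70,0],
    [52,-120,0],
    [74,-170,0],
    [96,-222,0],
    [118,-274,0],
    [140,-326,0],
    [162,-378,0],
    [184,-430,0],
    [206,-480,0],
  ],
  twist=[
    [0,0,0],
    [0,0,0],
    [0,0,0],
    [0,0,0],
    [0,0,0],
    [0,0,0],
    [0,0,0],
    [0,0,0],
    [0,0,0],
    [0,0,0],
  ],
  claw=[0,0,0,0,0,0,0,0,0,0],
  squeeze=50,
)

```text
t: 33.33
eef_pos: [587.1, 237.9, 211.0]
tcp_rot: [0.992, 0.123, -0.0, 0.001]
ft_force: [0.9, -0.2, 0.5]
grip_width: 85.3
```

```bash
python3 -c "
from h import *
go([[596.3,297.8,215],[596.3,297.8,73]])"
```

```text
t 33.33 at [587.1 237.9 211. ] yaw 14.16 tilt [-0.001  0.002 -1.   ] F [ 0.9 -0.2  0.5] w 85.3 j [ 0.14  0.42 -0.79  1.5   0.3   1.35 -2.  ]
[596.3, 297.8, 215] -> [ 23.5 -55.9  -4.2]
[596.3, 297.8, 73] -> [ 23.7 -56.2 137.8]
```

Emit:
apply_moves(
  delta_pos=[
    [12,-30,0],
    [23,-54,0],
    [23.5,-56,0],
    [23.5,-56,5],
    [23.5,-56,35],
    [23.5,-56,75],
    [23.5,-56,108],
    [23.5,-56,128],
    [23.5,-56,136],
    [23.5,-56,136],
  ],
  twist=[
    [0,0,0],
    [0,0,0],
    [0,0,0],
    [0,0,0],
    [0,0,0],
    [0,0,0],
    [0,0,0],
    [0,0,0],
    [0,0,0],
    [0,0,0],
  ],
  claw=[0,0,0,0,0,0,0,0,0,0],
)

```text
t: 34.58
eef_pos: [596.4, 297.4, 75.1]
tcp_rot: [0.992, 0.123, -0.0, 0.001]
ft_force: [0.3, -0.6, -0.1]
grip_width: 85.8
```

Emit:
apply_moves(
  delta_pos=[
    [0,0,0],
    [0,0,0],
    [0,0,0],
    [0,0,0],
    [0,0,0],
    [0,0,0],
    [0,0,0],
  ],
  twist=[
    [0,0,0],
    [0,0,0],
    [0,0,0],
    [0,0,0],
    [0,0,0],
    [0,0,0],
    [0,0,0],
  ],
  claw=[0.2,0.3,0.5,1,1,1,1],
)

```text
t: 35.45
eef_pos: [597.1, 297.3, 76.2]
tcp_rot: [0.992, 0.123, 0.0, 0.001]
ft_force: [-0.4, -2.5, 6.2]
grip_width: 51.0
```

```bash
python3 -c "
from h import *
go([[603.8,-61.8,215]])"
```

```text
t 35.45 at [597.1 297.3  76.2] yaw 14.11 tilt [ 0.001  0.003 -1.   ] F [-0.4 -2.5  6.2] w 51.0 j [ 0.    0.6  -0.74  1.56  0.43  1.16 -2.15]
[603.8, -61.8, 215] -> [ -81.   350.2 -137.9]
```

Emit:
apply_moves(
  delta_pos=[
    [0,0,-10],
    [0,0,-35],
    [0,0,-75],
    [0,0,-110],
    [-3,10,-132],
    [-12,50,-138],
    [-23,100,-138],
    [-35,150,-138],
    [-46,200,-138],
    [-58,250,-138],
  ],
  twist=[
    [0,0,0],
    [0,0,0],
    [0,0,0],
    [0,0,0],
    [0.15,0,0],
    [0.15,0,0],
    [0.15,0,0],
    [0.15,0,0],
    [0.15,0,0],
    [0.15,0,0],
  ],
  claw=[1,1,1,1,1,1,1,1,1,1],
)

```text
t: 36.7
eef_pos: [601.0, 38.4, 214.5]
tcp_rot: [0.992, 0.123, -0.0, 0.0]
ft_force: [0.8, -0.3, -3.3]
grip_width: 51.0
```

```bash
python3 -c "
from h import *
go([[603.8,-61.8,215],[603.8,-61.8,83]])"
```

```text
t 36.7 at [601.   38.4 214.5] yaw 14.07 tilt [-0.  0. -1.] F [ 0.8 -0.3 -3.3] w 51.0 j [ 0.46  0.33 -0.75  1.58  0.23  1.32 -1.64]
[603.8, -61.8, 215] -> [-21.6  97.9  -0.5]
[603.8, -61.8, 83] -> [-21.6  97.9 131.5]
```

Emit:
apply_moves(
  delta_pos=[
    [-9,40,0],
    [-18,80,0],
    [-21.6,98,0],
    [-21.6,98,5],
    [-21.6,98,30],
    [-21.6,98,65],
    [-21.6,98,98],
    [-21.6,98,120],
    [-21.6,98,129],
    [-21.6,98,130],
  ],
  twist=[
    [0,0,0],
    [0,0,0],
    [0,0,0],
    [0,0,0],
    [0,0,0],
    [0,0,0],
    [0,0,0],
    [0,0,0],
    [0,0,0],
    [0,0,0],
  ],
  claw=[1,1,1,1,1,1,1,1,1,1],
)

```text
t: 37.95
eef_pos: [603.7, -60.6, 84.4]
tcp_rot: [0.992, 0.123, -0.0, -0.0]
ft_force: [0.0, 0.5, -2.4]
grip_width: 50.9
```

```bash
python3 -c "
from h import *
go([[603.8,-61.8,81]])"
```

```text
t 37.95 at [603.7 -60.6  84.4] yaw 14.16 tilt [-0.001 -0.001 -1.   ] F [ 0.   0.5 -2.4] w 50.9 j [ 0.56  0.45 -0.67  1.71  0.31  1.09 -1.53]
[603.8, -61.8, 81] -> [-0.2  1.1  3.4]
```

Emit:
apply_moves(
  delta_pos=[
    [0,1,1],
    [0,1,2],
    [0,1,2],
  ],
  twist=[
    [0,0,0],
    [0,0,0],
    [0,0,0],
  ],
  claw=[1,1,1],
)

```text
t: 38.33
eef_pos: [604.2, -61.7, 82.8]
tcp_rot: [0.992, 0.123, -0.0, -0.0]
ft_force: [-0.1, -0.3, -3.0]
grip_width: 51.0
```

Emit:
apply_moves(
  delta_pos=[
    [0,0,1],
    [0,0,1.5],
    [0,0,1.5],
  ],
  twist=[
    [0,0,0],
    [0,0,0],
    [0,0,0],
  ],
  claw=[1,1,1],
)

```text
t: 38.7
eef_pos: [604.2, -61.7, 81.3]
tcp_rot: [0.992, 0.123, -0.0, -0.0]
ft_force: [-0.3, 0.7, -2.2]
grip_width: 50.8
```

Emit:
apply_moves(
  delta_pos=[
    [0,0,1],
    [0,0,1.5],
    [0,0,1.5],
  ],
  twist=[
    [0,0,0],
    [0,0,0],
    [0,0,0],
  ],
  claw=[1,1,1],
)

```text
t: 39.08
eef_pos: [604.8, -61.6, 81.1]
tcp_rot: [0.992, 0.123, 0.001, 0.0]
ft_force: [-1.5, 0.6, 8.1]
grip_width: 51.3
```

Contact. I'm releasing blue.

Emit:
apply_moves(
  delta_pos=[
    [0,0,-0.5],
    [0,0,-0.5],
    [0,0,-0.5],
    [0,0,-3],
    [0,0,-20],
    [0,0,-60],
    [0,0,-105],
    [0,0,-133],
    [0,0,-133],
  ],
  twist=[
    [0,0,0],
    [0,0,0],
    [0,0,0],
    [0,0,0],
    [0,0,0],
    [0,0,0],
    [0,0,0],
    [0,0,0],
    [0,0,0],
  ],
  claw=[0.3,0,0,0,0,0,0,0,0],
)

```text
t: 40.2
eef_pos: [606.1, -61.3, 217.9]
tcp_rot: [0.992, 0.123, 0.003, 0.001]
ft_force: [1.0, -0.1, 0.2]
grip_width: 85.1
```

```bash
python3 -c "
from h import *
go([[511.3,283.5,215],[511.3,283.5,74]])"
```

```text
t 40.2 at [606.1 -61.3 217.9] yaw 14.16 tilt [ 0.006  0.002 -1.   ] F [ 1.  -0.1  0.2] w 85.1 j [ 0.6   0.33 -0.71  1.56  0.22  1.32 -1.46]
[511.3, 283.5, 215] -> [  -7.6 -357.6    2. ]
[511.3, 283.5, 74] -> [  -8.5 -357.9  143. ]
```

Emit:
apply_moves(
  delta_pos=[
    [0,-30,2],
    [-1,-80,2],
    [-2,-130,2],
    [-3,-180,2],
    [-4,-230,2],
    [-6,-280,2],
    [-7,-325,2],
    [-7.5,-350,2],
    [-7.5,-357.6,2],
    [-7.5,-357.6,2],
  ],
  twist=[
    [0,-0.2,0],
    [0,-0.2,0],
    [0,-0.2,0],
    [0,-0.2,0],
    [0,-0.2,0],
    [0,-0.2,0],
    [0,-0.2,0],
    [0,-0.2,0],
    [0,-0.2,0],
    [0,-0.2,0],
  ],
  claw=[0,0,0,0,0,0,0,0,0,0],
)

```text
t: 41.45
eef_pos: [511.5, 283.0, 214.7]
tcp_rot: [0.992, 0.123, 0.001, 0.001]
ft_force: [-0.3, -0.7, 0.0]
grip_width: 85.4
```

```bash
python3 -c "
from h import *
go([[511.3,283.5,75]])"
```

```text
t 41.45 at [511.5 283.  214.7] yaw 14.16 tilt [ 0.002  0.003 -1.   ] F [-0.3 -0.7  0. ] w 85.4 j [ 0.13  0.32 -0.87  1.62  0.26  1.32 -2.1 ]
[511.3, 283.5, 75] -> [ -0.4  -0.9 139.7]
```

Emit:
apply_moves(
  delta_pos=[
    [0,-1,25],
    [0,-1,65],
    [0,-1,105],
    [0,-1,130],
    [0,-1,139],
    [0,-1,139],
    [0,-1,139],
    [0,-1,139],
    [0,-1,139],
    [0,-1,139],
  ],
  twist=[
    [0,0,0],
    [0,0,0],
    [0,0,0],
    [0,0,0],
    [0,0,0],
    [0,0,0],
    [0,0,0],
    [0,0,0],
    [0,0,0],
    [0,0,0],
  ],
  claw=[0,0,0,0,0,0,0.3,0.5,1,1],
)

```text
t: 42.7
eef_pos: [512.6, 283.7, 77.0]
tcp_rot: [0.992, 0.123, 0.002, 0.001]
ft_force: [0.3, -1.4, 5.7]
grip_width: 50.8
```

Emit:
apply_moves(
  delta_pos=[
    [0,0,0],
    [0,0,0],
    [0,0,0],
  ],
  twist=[
    [0,0,0],
    [0,0,0],
    [0,0,0],
  ],
  claw=[1,1,1],
)

```text
t: 43.08
eef_pos: [512.6, 283.7, 77.1]
tcp_rot: [0.992, 0.123, 0.002, 0.001]
ft_force: [-0.6, -0.6, 0.5]
grip_width: 50.8
```

```bash
python3 -c "
from h import *
go([[573.5,70.7,215]])"
```

```text
t 43.08 at [512.6 283.7  77.1] yaw 14.14 tilt [ 0.004  0.003 -1.   ] F [-0.6 -0.6  0.5] w 50.8 j [ 0.07  0.46 -0.81  1.77  0.38  1.08 -2.2 ]
[573.5, 70.7, 215] -> [   7.6  221.9 -137.1]
```

Emit:
apply_moves(
  delta_pos=[
    [0,0,-10],
    [0,0,-35],
    [0,0,-75],
    [0,0,-110],
    [0,10,-132],
    [2,50,-137],
    [4,100,-137],
    [6,145,-137],
    [7,190,-137],
    [8.5,215,-137],
  ],
  twist=[
    [0,0,0],
    [0,0,0],
    [0,0,0],
    [0,0,0],
    [0.15,-0.2,0],
    [0.15,-0.2,0],
    [0.15,-0.2,0],
    [0.15,-0.2,0],
    [0.15,-0.2,0],
    [0.15,-0.2,0],
  ],
  claw=[1,1,1,1,1,1,1,1,1,1],
)

```text
t: 44.32
eef_pos: [573.1, 74.6, 215.1]
tcp_rot: [0.993, 0.122, 0.0, 0.001]
ft_force: [0.3, -0.5, -2.6]
grip_width: 50.8
```

Run:
```python
from h import *
p,d=arm.camera('top'); cv2.imwrite('pics/top8.png',p[:,:,::-1])
print(tops('top',p,d,118,['blue'],5))
p,d=arm.camera('side'); cv2.imwrite('pics/side8.png',p[:,:,::-1])
print(tops('side',p,d,118,['blue'],5))
go([[574.5,70.7,84]])
```

```text
{'blue': None}
{'blue': None}
t 44.42 at [573.5  73.5 214.9] yaw 13.84 tilt [ 0.     0.002 -1.   ] F [-0.5 -0.1 -3. ] w 50.9 j [ 0.45  0.29 -0.79  1.64  0.21  1.31 -1.7 ]
[574.5, 70.7, 84] -> [  0.2   2.8 130.9]
```

View pics/side8.png

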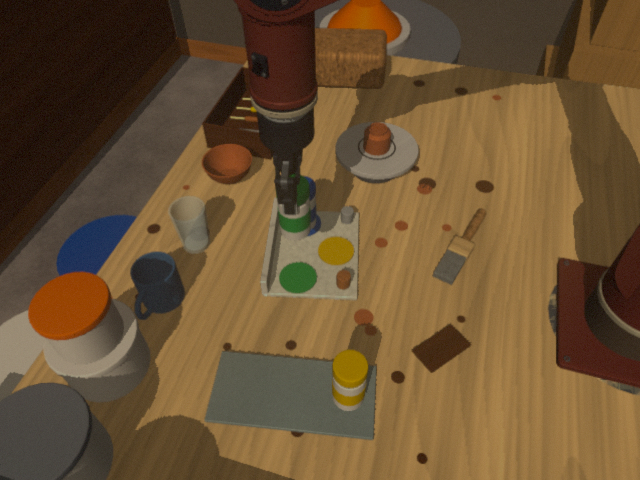

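Green hangs above the board and blue stands behind it at about (308,205). I'm lowering green.

Emit:
apply_moves(
  delta_pos=[
    [0.5,3,5],
    [0.5,3,30],
    [0.5,3,65],
    [0.5,3,98],
    [0.5,3,120],
    [0.5,3,128],
    [0.5,3,130],
    [0.5,3,131],
  ],
  twist=[
    [0,0,0],
    [0,0,0],
    [0,0,0],
    [0,0,0],
    [0,0,0],
    [0,0,0],
    [0,0,0],
    [0,0,0],
  ],
  claw=[1,1,1,1,1,1,1,1],
)

```text
t: 45.42
eef_pos: [575.3, 71.0, 84.8]
tcp_rot: [0.993, 0.121, 0.001, 0.001]
ft_force: [0.6, -0.1, -3.0]
grip_width: 50.9
```

```bash
python3 -c "
from h import *
go([[574.5,70.7,82]])"
```

```text
t 45.42 at [575.3  71.   84.8] yaw 13.86 tilt [ 0.002  0.002 -1.   ] F [ 0.6 -0.1 -3. ] w 50.9 j [ 0.41  0.41 -0.74  1.78  0.32  1.07 -1.77]
[574.5, 70.7, 82] -> [-0.9  0.1  2.8]
```

Emit:
apply_moves(
  delta_pos=[
    [-0.5,0,1],
    [-0.5,0,2.5],
    [-0.5,0,2.5],
  ],
  twist=[
    [0,0,0],
    [0,0,0],
    [0,0,0],
  ],
  claw=[1,1,1],
)

```text
t: 45.8
eef_pos: [574.9, 70.8, 82.4]
tcp_rot: [0.993, 0.121, 0.001, 0.001]
ft_force: [-0.3, 0.4, -3.4]
grip_width: 51.1
```

Emit:
apply_moves(
  delta_pos=[
    [0,0,1],
    [0,0,1.5],
    [0,0,1.5],
  ],
  twist=[
    [0,0,0],
    [0,0,0],
    [0,0,0],
  ],
  claw=[1,1,1],
)

```text
t: 46.18
eef_pos: [575.5, 70.9, 82.0]
tcp_rot: [0.993, 0.121, 0.002, 0.001]
ft_force: [-1.9, -1.7, 6.6]
grip_width: 50.9
```

Contact. I'm releasing green.

Emit:
apply_moves(
  delta_pos=[
    [0,0,-0.5],
    [0,0,-0.5],
    [0,0,-0.5],
    [0,0,-3],
    [0,0,-20],
    [0,0,-60],
    [0,0,-105],
    [0,0,-133],
    [0,0,-133],
  ],
  twist=[
    [0,0,0],
    [0,0,0],
    [0,0,0],
    [0,0,0],
    [0,0,0],
    [0,0,0],
    [0,0,0],
    [0,0,0],
    [0,0,0],
  ],
  claw=[0.3,0,0,0,0,0,0,0,0],
)

```text
t: 47.3
eef_pos: [576.4, 71.7, 218.7]
tcp_rot: [0.993, 0.121, 0.004, 0.001]
ft_force: [-0.2, -0.4, -1.1]
grip_width: 85.5
```

```bash
python3 -c "
from h import *
go([[427.3,267.2,215],[427.3,267.2,75]])"
```

```text
t 47.3 at [576.4  71.7 218.7] yaw 13.86 tilt [ 0.008  0.004 -1.   ] F [-0.2 -0.4 -1.1] w 85.5 j [ 0.46  0.28 -0.79  1.63  0.21  1.3  -1.69]
[427.3, 267.2, 215] -> [ -97.9 -225.5    2. ]
[427.3, 267.2, 75] -> [ -99.1 -226.   142. ]
```

Emit:
apply_moves(
  delta_pos=[
    [-10,-24,0],
    [-28,-66,1],
    [-48,-110,2],
    [-66,-154,2],
    [-84,-192,2],
    [-95,-218,2],
    [-98,-225.5,2],
    [-98,-225.5,2],
    [-98,-225.5,2],
  ],
  twist=[
    [0.1,-0.25,0],
    [0.1,-0.25,0],
    [0.1,-0.25,0],
    [0.1,-0.25,0],
    [0.1,-0.25,0],
    [0.1,-0.25,0],
    [0.1,-0.25,0],
    [0.1,-0.25,0],
    [0.1,-0.25,0],
  ],
  claw=[0,0,0,0,0,0,0,0,0],
)

```text
t: 48.42
eef_pos: [427.9, 266.1, 214.8]
tcp_rot: [0.993, 0.12, 0.002, 0.001]
ft_force: [-0.4, -0.4, 0.6]
grip_width: 85.6
```

Run:
```python
from h import *
for n in ('top','side'):
    p,d=arm.camera(n); cv2.imwrite(f'pics/{n}9.png',p[:,:,::-1])
    print(n,tops(n,p,d,118,['blue','green'],5))
go([[427.3,267.2,75]])
```

```text
top {'blue': (array([604.4, -63.1,  25.4]), array([604. , -63.3]), 956, np.float64(118.3)), 'green': (array([573.4,  68.2,  25.8]), array([573.4,  67.8]), 1000, np.float64(118.4))}
side {'blue': (array([601.6, -59.3,  25. ]), array([602. , -59.4]), 355, np.float64(117.9)), 'green': (array([571.8,  70.6,  26. ]), array([571.3,  71.3]), 531, np.float64(117.9))}
t 48.52 at [427.9 266.2 214.8] yaw 13.75 tilt [ 0.003  0.002 -1.   ] F [-0.3  0.4  0.8] w 85.6 j [ 0.25  0.13 -0.95  1.8   0.11  1.27 -2.06]
[427.3, 267.2, 75] -> [ -0.8  -1.4 139.8]
```

Blue and green lids sit within 1 mm of their discs as measured. Now yellow.

Emit:
apply_moves(
  delta_pos=[
    [-0.8,-1,25],
    [-0.8,-1,65],
    [-0.8,-1,105],
    [-0.8,-1,130],
    [-0.8,-1,139],
    [-0.8,-1,139],
    [-0.8,-1,139],
    [-0.8,-1,139],
    [-0.8,-1,139],
    [-0.8,-1,139],
  ],
  twist=[
    [0,0,0],
    [0,0,0],
    [0,0,0],
    [0,0,0],
    [0,0,0],
    [0,0,0],
    [0,0,0],
    [0,0,0],
    [0,0,0],
    [0,0,0],
  ],
  claw=[0,0,0,0,0,0,0.3,0.5,1,1],
)

```text
t: 49.78
eef_pos: [428.3, 267.0, 77.0]
tcp_rot: [0.993, 0.12, 0.003, 0.001]
ft_force: [0.1, -1.9, 6.1]
grip_width: 51.2
```

Emit:
apply_moves(
  delta_pos=[
    [0,0,0],
    [0,0,0],
    [0,0,0],
  ],
  twist=[
    [0,0,0],
    [0,0,0],
    [0,0,0],
  ],
  claw=[1,1,1],
)

```text
t: 50.15
eef_pos: [428.3, 266.9, 77.1]
tcp_rot: [0.993, 0.12, 0.003, 0.001]
ft_force: [0.3, -0.7, 1.1]
grip_width: 51.1
```

```bash
python3 -c "
from h import *
go([[523.3,-10.8,215]])"
```

```text
t 50.15 at [428.3 266.9  77.1] yaw 13.73 tilt [ 0.005  0.002 -1.   ] F [ 0.3 -0.7  1.1] w 51.1 j [ 0.16  0.3  -0.91  1.96  0.29  1.01 -2.21]
[523.3, -10.8, 215] -> [  27.1  292.7 -137.1]
```

Emit:
apply_moves(
  delta_pos=[
    [0,0,-10],
    [0,0,-35],
    [0,0,-75],
    [0,0,-110],
    [1,10,-132],
    [5,50,-137],
    [10,100,-137],
    [15,150,-137],
    [20,200,-137],
    [25,250,-137],
  ],
  twist=[
    [0,0,0],
    [0,0,0],
    [0,0,0],
    [0,0,0],
    [0.1,-0.25,0],
    [0.1,-0.25,0],
    [0.1,-0.25,0],
    [0.1,-0.25,0],
    [0.1,-0.25,0],
    [0.1,-0.25,0],
  ],
  claw=[1,1,1,1,1,1,1,1,1,1],
)

```text
t: 51.4
eef_pos: [511.4, 28.8, 215.5]
tcp_rot: [0.993, 0.12, 0.001, 0.0]
ft_force: [1.5, 0.6, -3.4]
grip_width: 50.9
```

```bash
python3 -c "
from h import *
go([[524,-10.8,215],[524,-10.8,84]])"
```

```text
t 51.4 at [511.4  28.8 215.5] yaw 13.76 tilt [ 0.002  0.001 -1.   ] F [ 1.5  0.6 -3.4] w 50.9 j [ 0.57  0.12 -0.76  1.79  0.09  1.27 -1.54]
[524, -10.8, 215] -> [ 2.8 41.5  0.6]
[524, -10.8, 84] -> [  2.5  41.4 131.6]
```

Emit:
apply_moves(
  delta_pos=[
    [2,25,0],
    [2.6,40,0],
    [2.6,41.5,3],
    [2.6,41.5,30],
    [2.6,41.5,65],
    [2.6,41.5,98],
    [2.6,41.5,120],
    [2.6,41.5,128],
    [2.6,41.5,131],
    [2.6,41.5,131],
  ],
  twist=[
    [0,0,0],
    [0,0,0],
    [0,0,0],
    [0,0,0],
    [0,0,0],
    [0,0,0],
    [0,0,0],
    [0,0,0],
    [0,0,0],
    [0,0,0],
  ],
  claw=[1,1,1,1,1,1,1,1,1,1],
)

```text
t: 52.65
eef_pos: [524.5, -10.5, 85.3]
tcp_rot: [0.993, 0.12, 0.001, 0.0]
ft_force: [-0.6, -0.4, -2.2]
grip_width: 50.8
```

```bash
python3 -c "
from h import *
go([[524,-10.8,82]])"
```

```text
t 52.65 at [524.5 -10.5  85.3] yaw 13.78 tilt [ 0.003  0.001 -1.   ] F [-0.6 -0.4 -2.2] w 50.8 j [ 0.56  0.29 -0.71  1.91  0.22  1.02 -1.57]
[524, -10.8, 82] -> [-0.6  0.1  3.3]
```

Emit:
apply_moves(
  delta_pos=[
    [-0.5,0,1.5],
    [-0.5,0,3],
    [-0.5,0,3],
  ],
  twist=[
    [0,0,0],
    [0,0,0],
    [0,0,0],
  ],
  claw=[1,1,1],
)

```text
t: 53.02
eef_pos: [524.0, -10.7, 82.4]
tcp_rot: [0.993, 0.12, 0.001, 0.0]
ft_force: [-0.3, 0.5, -2.9]
grip_width: 51.0
```

Emit:
apply_moves(
  delta_pos=[
    [0,0,1],
    [0,0,1.5],
    [0,0,1.5],
  ],
  twist=[
    [0,0,0],
    [0,0,0],
    [0,0,0],
  ],
  claw=[1,1,1],
)

```text
t: 53.4
eef_pos: [524.6, -10.7, 82.0]
tcp_rot: [0.993, 0.12, 0.002, 0.001]
ft_force: [-3.4, -0.9, 8.6]
grip_width: 50.9
```

Contact. I'm releasing yellow, rising, and backing off toward the base for a clear view.

Emit:
apply_moves(
  delta_pos=[
    [0,0,-0.5],
    [0,0,-0.5],
    [0,0,-0.5],
    [0,0,-3],
    [0,0,-20],
    [0,0,-60],
    [0,0,-105],
    [0,0,-150],
    [10,30,-170],
    [20,80,-170],
  ],
  twist=[
    [0,0,0],
    [0,0,0],
    [0,0,0],
    [0,0,0],
    [0,0,0],
    [0,0,0],
    [0,0,0],
    [0,0,0],
    [0,0,0],
    [0,0,0],
  ],
  claw=[0.3,0,0,0,0,0,0,0,0,0],
)

```text
t: 54.65
eef_pos: [564.1, -82.3, 256.5]
tcp_rot: [0.993, 0.122, 0.005, 0.002]
ft_force: [0.8, 0.5, 0.2]
grip_width: 85.1
```

Emit:
apply_moves(
  delta_pos=[
    [-20,50,0],
    [-60,100,0],
    [-100,150,0],
    [-140,200,0],
    [-180,250,0],
    [-220,300,0],
    [-260,350,0],
    [-280,400,0],
    [-280,400,0],
  ],
  twist=[
    [0,0,0],
    [0,0,0],
    [0,0,0],
    [0,0,0],
    [0,0,0],
    [0,0,0],
    [0,0,0],
    [0,0,0],
    [0,0,0],
  ],
  claw=[0,0,0,0,0,0,0,0,0],
)

```text
t: 55.78
eef_pos: [385.1, -543.1, 255.4]
tcp_rot: [0.993, 0.118, 0.004, 0.002]
ft_force: [1.0, 0.6, -1.1]
grip_width: 85.6
```

Run:
```python
from h import *
for n in ('top','side'):
    p,d=arm.camera(n); cv2.imwrite(f'pics/{n}10.png',p[:,:,::-1])
    print(n,tops(n,p,d,118,['blue','green','yellow'],5))
    m=mask(p,'terra'); C=cloud(n,d)
    m&=(np.hypot(C[:,:,0]-505,C[:,:,1]+280)<50)&(C[:,:,2]>103)&(C[:,:,2]<115); print('cup',circ(C[m]),np.median(C[m][:,2]))
go([])
```

```text
top {'blue': (array([604.4, -63.2,  25.3]), array([604. , -63.3]), 952, np.float64(118.3)), 'green': (array([573.6,  68.1,  25.7]), array([573.5,  67.9]), 997, np.float64(118.3)), 'yellow': (array([523.4, -12.6,  25.6]), array([523.2, -12.5]), 1053, np.float64(118.2))}
cup (506.08648681640625, -278.467041015625, 24.76347541809082) 105.43212277210478
side {'blue': (array([607.7, -39.9,   4.9]), array([607.7, -39.9]), 14, np.float64(117.6)), 'green': (array([571.5,  70.6,  26.1]), array([571.5,  71. ]), 530, np.float64(118.0)), 'yellow': (array([522.1, -10.3,  26.9]), array([522.4, -10.6]), 481, np.float64(118.1))}
cup (504.5698547363281, -275.21697998046875, 24.218942642211914) 105.69315432113626
t 55.88 at [ 388.9 -538.3  256.3] yaw 13.94 tilt [ 0.01   0.004 -1.   ] F [0.9 0.7 0.7] w 85.5 j [ 1.17  0.38 -0.39  1.38  0.14  1.41 -0.54]
```

View pics/top10.png

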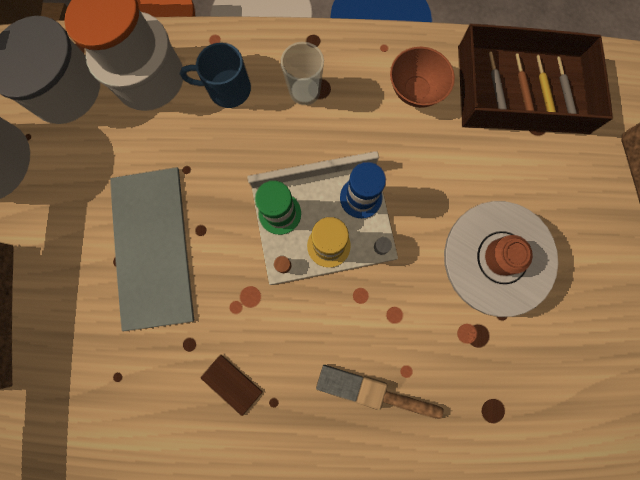

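View pics/side10.png

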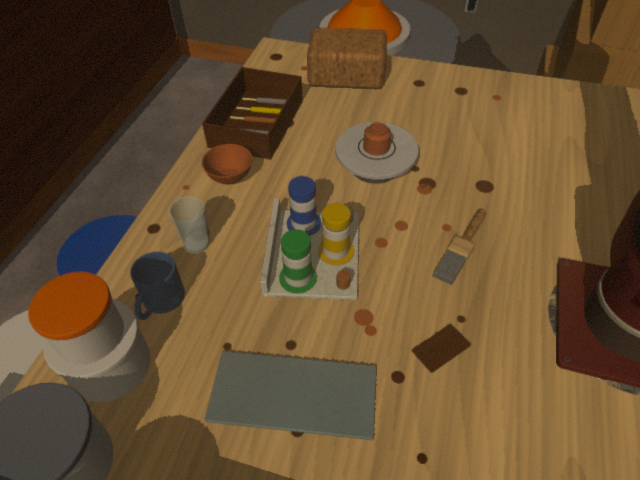

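In both pictures the jars stand upright on their own discs, the cup is inside the ring (507,257 in the top view), and the posts are in place. I let the arm settle, then hand in.

Emit:
apply_moves(
  delta_pos=[
    [0,0,0],
    [0,0,0],
    [0,0,0],
    [0,0,0],
  ],
  twist=[
    [0,0,0],
    [0,0,0],
    [0,0,0],
    [0,0,0],
  ],
  claw=[0,0,0,0],
)

```text
t: 56.38
eef_pos: [389.1, -538.0, 256.4]
tcp_rot: [0.993, 0.122, 0.005, 0.001]
ft_force: [-0.3, 0.3, 0.1]
grip_width: 85.9
```

```bash
python3 -c "
from h import *
go([]); print(arm.hand_in())"
```

```text
t 56.38 at [ 389.1 -538.   256.4] yaw 13.97 tilt [ 0.01   0.004 -1.   ] F [-0.3  0.3  0.1] w 85.9 j [ 1.17  0.38 -0.39  1.38  0.14  1.41 -0.54]
the job is handed in; nothing more can be done
None
```

The job is done in the order asked and was handed in at 56 s. I moved the yellow, green and blue jars to the slab, then set the cup upside down on the wheel. The jars then went back to their discs, blue, green and yellow in turn.

**Jars:** In the top view each lid centre is within about 1 mm of its disc centre, at the right height for standing upright (118 mm). The side view agrees to about 1.5 mm for green and yellow. It could not check blue, because the yellow jar hides it.

**Cup:** The dark ring shows all round the cup. The last check put the cup's top 1 mm (top view) and 4–5 mm (side view) from the ring's centre; the gripper released it at the centre to within 1 mm.

**Disagreements:** The two cameras differ by about 2–4 mm at a given point, so I aimed between them. Contact forces at each placing stayed under 11 N, and both posts look unmoved.

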